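Change the floodlight batteries

TASK

Change the floodlight's batteries: take the red spent cells out of it and put them in the green tray, and load every charged blue cell from the bench, one to a bay, flat end back against the spring contact, then nub end pressed down until held under the brass lip. Then lay the black cover in its recess and press it down until it is flush and level under both clips, and after that push the red switch fully in and let it go. Leave the oil bottle, the spray can and the orange tub where they stand.

Things in the scene. Friction and masses are not known exactly. Their poses are not given: they have to be found in the camera images.
- lamp: Yellow box floodlight lying on the bench, 292 long (x) x 136 wide (y) x 51 high; it does not move. Origin: under the centre of its open battery compartment, on the bench; x runs to the lens head (at x = 121 to 171), z up. Compartment 216 (x) x 110 (y) inside, grey floor 12 above the bench, three bays along y at x = -56, 0, 56: spring at the -y end, contact wall and lip at +y.
- bay1_seat (a point): Bay 1 (nearest the robot): centre of a seated cell, 14 above the compartment floor. Axes as the lamp's: +y to the lip end. Guide ribs 9 high near both ends of a bay leave 2 either side of the cell; beside the middle 46 of its length the floor is free for fingers (28 to the next cell, 38 to the end wall).
- bay2_seat (a point): The same for bay 2, the middle one.
- bay3_seat (a point): The same for bay 3, next to the lens head.
- bay1_contact (a point): Bay 1: where a seated nub's tip rests on the contact wall, 41 along +y from the seat. Over it a smooth brass lip (22 wide) juts 3.5 out of the wall and slopes up from 22.5 to 31 above the floor; the wall is 28 high and 19 thick, then ledge and rim. The nub must come down clear of the lip, the cell held 4 to 8 back, or be pressed down the slope.
- bay2_contact (a point): The same for bay 2. At the other end of every bay a steel spring plate (20 wide, from 3 to 31 above the floor) faces +y: free, its face is 32 from the seat; a seated cell (flat end 36 from it) holds it 4 back; it gives 14 at most, 1.5 N to start, then 0.5 N per mm. It slides a released cell on until its nub is under the lip.
- bay3_contact (a point): The same for bay 3.
- cellA_mid (a point): Charged cell: square blue stick 72 long (its x) x 28 x 28, 0.08 to 0.16 kg; white band and brass nub (12 across, 5 long) at its +x end, black band and flat end at -x. This point is the centre of the stick, 36 from either end face (nub not counted). It may lie on any of its four sides. Absent in some starts.
- cellA_nub (a point): Tip of that cell's brass nub, 41 from its centre along its x.
- cellB_mid (a point): Charged cell: square blue stick 72 long (its x) x 28 x 28, 0.08 to 0.16 kg; white band and brass nub (12 across, 5 long) at its +x end, black band and flat end at -x. This point is the centre of the stick, 36 from either end face (nub not counted). It may lie on any of its four sides. Absent in some starts.
- cellB_nub (a point): Tip of that cell's brass nub, 41 from its centre along its x.
- cellC_mid (a point): Charged cell: square blue stick 72 long (its x) x 28 x 28, 0.08 to 0.16 kg; white band and brass nub (12 across, 5 long) at its +x end, black band and flat end at -x. This point is the centre of the stick, 36 from either end face (nub not counted). It may lie on any of its four sides. Absent in some starts.
- cellC_nub (a point): Tip of that cell's brass nub, 41 from its centre along its x.
- cover_grip (a point): Battery cover: black plate 225 (x) x 119 (y) x 5, 0.16 kg, with a yellow grip bar on top along its x, 70 long, 16 wide, 24 high (5 to 29 above the plate's underside). This point is the centre of the bar, 17 above the underside; z points out of the bar side. It fits either way round.
- cover_seat (a point): Where the grip bar's centre lies with the cover home: plate on the ledge (46 above the bench), inside the 230 x 124 rim, top level with the rim (51). Axes as the lamp's, cover x along lamp x. At the middle of each short end a sloping steel spring clip (30 wide, top 65 above the bench) reaches in: the cover laid on them stands about 15 too high and snaps under at 8 to 15 N in all.
- spentA_mid (a point): Spent cell, red, otherwise just like the charged ones, held in a bay of the lamp at the start (nub under the lip). This point is its centre; x points to its nub. To free it, it is pushed about 5 back against the spring and its nub end raised. Absent in some starts.
- spentB_mid (a point): Spent cell, red, otherwise just like the charged ones, held in a bay of the lamp at the start (nub under the lip). This point is its centre; x points to its nub. To free it, it is pushed about 5 back against the spring and its nub end raised. Absent in some starts.
- spentC_mid (a point): Spent cell, red, otherwise just like the charged ones, held in a bay of the lamp at the start (nub under the lip). This point is its centre; x points to its nub. To free it, it is pushed about 5 back against the spring and its nub end raised. Absent in some starts.
- tray_floor (a point): Open green tray for spent cells, 170 (x) x 120 (y) x 30 high, walls 4; this point is the centre of its inner floor, 4 above the bench; axes along its sides, z up. It does not move.
- switch (a joint): Travel of the lamp's red push switch: 0 = out, 0.006 = fully in (5 N); it springs back.
- switch_top (a point): Centre of the top face of the red push switch (30 across), on top of the lens head.
- oil: Bystander: yellow oil bottle, 52 across, 150 high; origin at the centre of its underside.
- spray: Bystander: red spray can, 64 across, 180 high; origin at the centre of its underside.
- tub: Bystander: orange tub, 64 across, 32 high; origin at the centre of its underside.
Not all that is in view belongs to the job. Leave any pink or turquoise look-alike of the part that bears spentC_mid alone.

How it is judged:
By the outcome, as a careful person would: the job done as asked, in the order asked, and still so for the second after the job is handed in, with the robot touching nothing.
Of cellA, cellB, cellC only 2 to 3 are there at a start; the rules pass over those that are not, and their reading is None.
Of spentA, spentB, spentC only 1 to 2 are there at a start; the rules pass over those that are not, and their reading is None.
At some moment in a run one of cellA, cellB, cellC may be knocked a few centimetres aside while the robot is not near it.
Once in a run the grip may slacken for a moment while it holds something.
It also fails if it takes over 210 s, if anything falls off the work surface, if the arm or the gripper's body presses on something with over 40 N, if the wrist force passes 120 N, or if a joint passes its speed limit or range.

ROBOT

A 7-joint arm with a two-finger parallel gripper is mounted at the origin on the work surface. World frame = base frame: x ahead of the robot, y to its left, z up, the work surface at z = 0. Lengths are in m, angles in rad, forces in N, time in s.
With the tool pointing down it reaches from about 0.4 to 0.85 m from the base axis. Payload 10.4 kg.
Tool frame: the origin (TCP) lies at the very end of the fingers, on their centre line; the grasp point (between the pads) lies 19 mm behind it (manip.tcp_to_grasp is the distance from the TCP to the grasp point, in m); x points along the fingers, y is the direction in which the jaws open and shut, and the axes are right-handed (so a half turn about x gives the same grasp; the last joint's range is limited). The gripper opens to 85 mm and grips with 20 to 120 N. Pads are 22 mm wide; open, the fingers measure 114 mm over their backs; the gripper's body (76 mm by 85 mm) begins 54 mm behind the grasp point. The pads swing forward as they close: fully open they stand 13 mm farther back than shut.
Start: joints at [-1.314, 0.332, -0.065, 1.46, 0.022, 1.35, -0.088], TCP at [0.173, 0.601, 0.231] pointing down, gripper open.
Joint ranges: [-2.6, 2.6], [-0.5, 2.12], [-1.47, 1.34], [0.16, 2.42], [-1.27, 4.41], [0.06, 2.06], [-2.6, 2.6]. Speed limits (rad/s): [2.22, 2.22, 2.79, 2.79, 3.14, 3.14, 3.14].

INTERFACE

Orientations are given as a unit quaternion [x, y, z, w].
In Python, from workcell import manip, cams, hand_in gives the robot as it stands.
- The arm moves only by the shell command python3 -m handwheel 'ROWS' [FORCE]. ROWS is text: rows parted by semicolons, each of 7 numbers parted by spaces: the shift along the tool's x, y, z in mm, then the turn, a rotation vector about the tool's x, y, z in rad, then the finger opening in mm, from 0 to 85.4. A call has 1 to 8 rows; each row shifts and turns the commanded pose from where the row before left it, along the tool's axes as they then stand; what a row does not reach is not made up. A row lasts 1/10 s, in which the tool goes at most 50 mm and 8.59 degrees, less where a joint would pass 70% of its speed; a pose out of reach is approached as far as the arm can. A call with a gripper value outside its range is refused whole. The fingers move at their own pace and stop on an object; FORCE is the grip in N (left out, the last holds). Time passes only in rows, so rows that do not move let the fingers close. It gives the time, the measured TCP pose, the force and the opening at its end, in the units of the state.
- manip.get_obs(): the state, without advancing time (a new reading comes with each control period).
- cams.camera(name): name is "scene" or "top" or "wrist"; returns a dict with "color" (400x640x3 uint8, blue, green, red), "depth" (400x640 float32, m along the optical axis (not along the pixel's ray), 0 where there is no reading), "camera_matrix" (3x3 intrinsics, pixels), "distortion" ([k1, k2, p1, p2, k3] as OpenCV has them; the pictures are not rectified), "origin" and "attitude" of the camera in the world; the wrist camera has in their place "T_tool_cam" (4x4, takes a point from camera to tool coordinates, whose origin is the TCP and whose axes are the tool frame's). Camera axes: x right, y down, z forward; pixel columns grow to the right and rows downward; lengths in m; the calibration is good to about 2 mm. A picture is of the moment at which its call begins: read the wrist's pose just before it.
- hand_in(): hands the job in, once; it reports no verdict.
Trained networks look in the newest picture that a camera, given by its name, has taken for a name from the list of things; names that differ only in an ending like _2 or _b are one class to them, and where a whole thing is asked for, a point or a joint stands for the part that bears it (a point fixed in the world has none). Each returns a list of dicts, best first, with "conf" (0 to 1); they miss things now and then, are a little off and sometimes report something else, mostly with a low value. They report only what shows in the picture. A call takes as long as a camera call. They do not tell look-alikes from the thing itself.
- cams.recognise(camera, thing): "box" ([left, top, width, height] in pixels, round what is visible of it).
- cams.outline_of(camera, thing): "region" (400x640 bool, what is visible of it) and "box" ([left, top, width, height] in pixels, round what is visible of it).
The state is a dict: "clock": time; "joint_pos": joint angles; "joint_velocities": joint speeds; "tau": joint torques, N m; "position": TCP position; "ee_rot": TCP orientation; "ft_force": force on the tool from outside, world axes, zero at the start; "torque": the same for the moment, N m; "grip_width": opening from 0.0 (shut) to 1.0 (fully open).
Only numpy, scipy, OpenCV 4.12 (cv2) and the standard library are available. Lean on these libraries where they do the work, as an engineer would, in place of code of your own. Each camera call takes 0.05 s, during which the arm holds its last target.

## Working session

There is one attempt and no reset: what is moved stays moved. The work goes in short steps, Python scripts to look and compute and a shell command to move; the robot and the scene stay as the last step left them, time stands still between calls to the robot, and variables do not carry over. Pictures are saved under pics/ and viewed, and the job is handed in when it is done.

```bash
ls -la; mkdir -p pics
python3 - <<'E'
from workcell import manip, cams
import cv2
o=manip.get_obs()
print({k:o[k] for k in('clock','position','ee_rot','ft_force','grip_width')}, manip.tcp_to_grasp)
for n in('scene','top','wrist'):
    c=cams.camera(n); cv2.imwrite(f'pics/a_{n}.png',c['color'])
    print(n,c['camera_matrix'].tolist(),c['distortion'],c.get('origin'),c.get('attitude'),c.get('T_tool_cam'))
E
```

```text
total 12
drwxr-xr-x  3 agent agent 4096 Dec  6 06:58 .
drwxr-xr-x 23 root  root  4096 Dec  6 06:58 ..
drwxr-xr-x  2 agent agent 4096 Dec  6 06:58 pics
{'clock': 0.0, 'position': array([0.17249863, 0.60033422, 0.23051443]), 'ee_rot': array([ 0.09809803,  0.70024637, -0.09909154,  0.70015189]), 'ft_force': array([ 0.25161791, -0.30190512,  0.57545105]), 'grip_width': 1.000861918846832} 0.0187
scene [[446.64001533246557, 0.0, 320.50829792546415], [0.0, 446.64001533246557, 206.2083046834162], [0.0, 0.0, 1.0]] [-0.10821632  0.          0.          0.          0.        ] [1.23787799 0.45967963 1.15848446] [ 0.44075029  0.8401507  -0.28044761 -0.14572275] None
top [[372.87844043774527, 0.0, 318.03779854388733], [0.0, 372.87844043774527, 195.88715638350573], [0.0, 0.0, 1.0]] [-0.00619629  0.          0.          0.          0.        ] [ 0.50328261 -0.00476826  1.02479941] [ 0.71508377 -0.69852655  0.00838021 -0.02540939] None
wrist [[319.9688962046581, 0.0, 318.7260382049822], [0.0, 319.9688962046581, 205.9970524900464], [0.0, 0.0, 1.0]] [-0.05705377  0.          0.          0.          0.        ] None None [[ 3.29970449e-04 -3.16066725e-01  9.48736906e-01 -1.42883797e-01]
 [ 9.99999836e-01 -3.39688875e-04 -4.60965250e-04  3.51903728e-04]
 [ 4.67971149e-04  9.48736902e-01  3.16066562e-01 -8.08375603e-02]
 [ 0.00000000e+00  0.00000000e+00  0.00000000e+00  1.00000000e+00]]
```

View pics/a_scene.png

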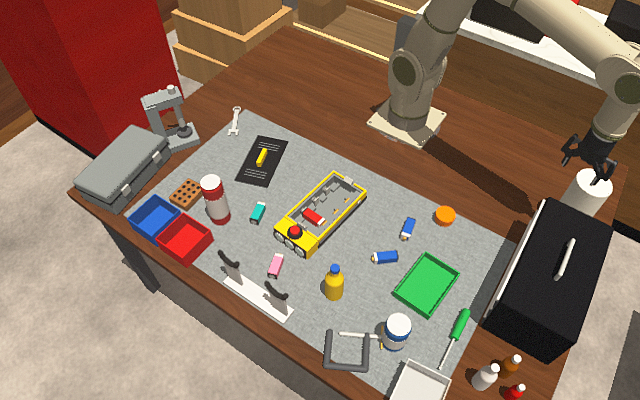

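View pics/a_top.png

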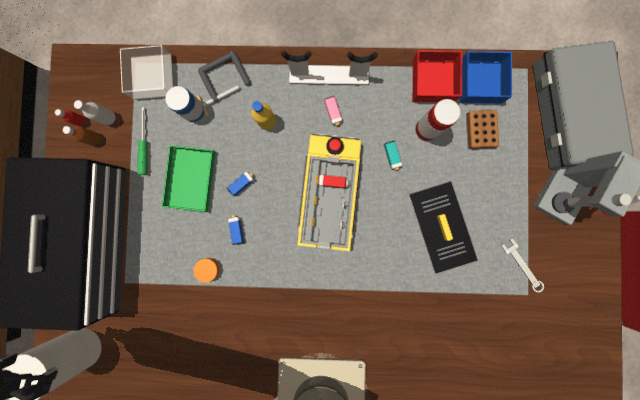

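View pics/a_wrist.png

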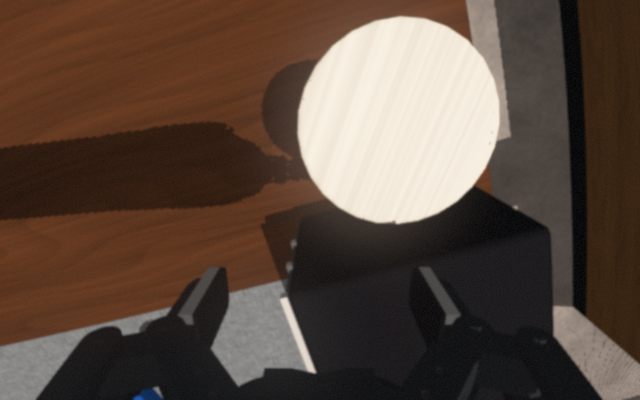

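```bash
cat > h.py <<'E'
from workcell import manip, cams
import cv2, numpy as np
from scipy.spatial.transform import Rotation as R
def pose():
    o=manip.get_obs(); T=np.eye(4); T[:3,:3]=R.from_quat(o['ee_rot']).as_matrix(); T[:3,3]=o['position']; return T
def cam(n):
    Tt=pose(); c=cams.camera(n)
    if n=='wrist': T=Tt@c['T_tool_cam']
    else:
        T=np.eye(4); T[:3,:3]=R.from_quat(c['attitude']).as_matrix(); T[:3,3]=c['origin']
    c['T']=T; return c
def rays(c,uv):
    p=cv2.undistortPoints(np.array(uv,float).reshape(-1,1,2),c['camera_matrix'],c['distortion']).reshape(-1,2)
    return np.c_[p,np.ones(len(p))]
def at_depth(c,uv):
    r=rays(c,uv); d=np.array([c['depth'][int(round(v)),int(round(u))] for u,v in np.array(uv).reshape(-1,2)])
    return (c['T'][:3,:3]@(r*d[:,None]).T).T+c['T'][:3,3]
def at_z(c,uv,z):
    r=(c['T'][:3,:3]@rays(c,uv).T).T; o=c['T'][:3,3]
    return o+r*((z-o[2])/r[:,2])[:,None]
def proj(c,P):
    T=np.linalg.inv(c['T']); rv=cv2.Rodrigues(T[:3,:3])[0]
    return cv2.projectPoints(np.array(P,float).reshape(-1,1,3),rv,T[:3,3],c['camera_matrix'],c['distortion'])[0].reshape(-1,2)
def cloud(c,mask):
    v,u=np.nonzero(mask&(c['depth']>0)); 
    r=rays(c,np.c_[u,v]); d=c['depth'][v,u]
    return (c['T'][:3,:3]@(r*d[:,None]).T).T+c['T'][:3,3]
def crop(c,box,name,s):
    l,t,w,h=box; im=c['color'][t:t+h,l:l+w]; cv2.imwrite('pics/'+name,cv2.resize(im,None,fx=s,fy=s,interpolation=cv2.INTER_CUBIC))
def hsv(c): return cv2.cvtColor(c['color'],cv2.COLOR_BGR2HSV)
E
python3 - <<'E'
from h import *
c=cam('top'); crop(c,(150,120,230,150),'b_top.png',3.4)
s=cam('scene'); crop(s,(260,160,200,120),'b_sc.png',4)
for n in ('lamp','cellA_mid','spentA_mid','cover_grip','tray_floor','switch_top','oil','spray','tub'):
    for d in cams.recognise('top',n): print(n,round(d['conf'],2),d['box'])
E
```

```text
lamp 0.58 [300.0, 134.3, 62.2, 118.5]
lamp 0.43 [415.1, 102.1, 45.8, 36.7]
cellA_mid 0.53 [231.3, 214.9, 14.8, 25.7]
cover_grip 0.7 [409.3, 182.8, 66.4, 88.9]
cover_grip 0.22 [253.6, 99.9, 21.1, 31.7]
tray_floor 0.83 [164.2, 144.7, 55.3, 68.4]
switch_top 0.61 [300.2, 134.1, 59.8, 116.1]
switch_top 0.59 [330.1, 141.2, 9.4, 12.6]
switch_top 0.5 [413.7, 100.0, 45.4, 41.9]
oil 0.6 [253.3, 100.4, 20.8, 29.5]
oil 0.28 [229.6, 173.4, 23.9, 25.0]
spray 0.59 [414.6, 98.1, 46.7, 41.7]
tub 0.95 [193.5, 256.9, 26.3, 25.9]
```

Run:
```python
from h import *
c=cam('top')
# lamp: yellow mask cloud
H=hsv(c)
def rect(m,zlo,zhi,box,name):
    mm=np.zeros(m.shape,bool); l,t,w,h=box; mm[t:t+h,l:l+w]=m[t:t+h,l:l+w]
    P=cloud(c,mm); P=P[(P[:,2]>zlo)&(P[:,2]<zhi)]
    r=cv2.minAreaRect(P[:,:2].astype(np.float32)*1000); print(name,len(P),np.round(r[0],1),np.round(r[1],1),round(r[2],1),'z',np.round(np.percentile(P[:,2],[5,50,95])*1000,1))
hh,ss,vv=H[...,0],H[...,1],H[...,2]
rect((hh>20)&(hh<35)&(ss>120)&(vv>90),.03,.07,(290,125,80,135),'lamp')
rect((hh>45)&(hh<80)&(ss>100),-.01,.05,(150,130,75,90),'tray')
rect((vv<70),-.01,.05,(400,170,90,110),'cover')
rect((hh>20)&(hh<35)&(ss>120),-.01,.05,(425,200,40,50),'bar')
rect((hh>105)&(hh<125)&(ss>100),-.01,.05,(220,165,40,40),'c1')
rect((hh>105)&(hh<125)&(ss>100),-.01,.05,(220,205,40,50),'c2')
rect(((hh<8)|(hh>172))&(ss>100),.0,.09,(310,165,50,30),'spent')
rect(((hh<8)|(hh>172))&(ss>100),.0,.09,(320,130,30,28),'switch')
```

```text
lamp 1422 [561.8  -9.9] [141.  291.7] 85.1 z [40.1 50.2 53.4]
tray 2865 [590.4 375.5] [123.1 170.3] 84.8 z [ 0.6  4.2 29.2]
cover 2983 [ 475.3 -320.1] [223.4 119.6] 18.8 z [1.5 4.7 7.8]
bar 240 [ 475.6 -323.7] [75.6 26. ] 20.1 z [ 5.1 27.3 31.6]
c1 244 [576.7 236.4] [28.1 58.7] 42.6 z [15.6 27.  29.9]
c2 261 [447.4 243. ] [59.4 36.8] 12.4 z [15.2 26.6 30. ]
spent 250 [591.2 -21.6] [60.2 27.7] 85.4 z [24.5 39.3 42.2]
switch 124 [683.5 -20.6] [30.  28.6] 1.2 z [61.3 71.6 74.1]
```

View pics/b_top.png

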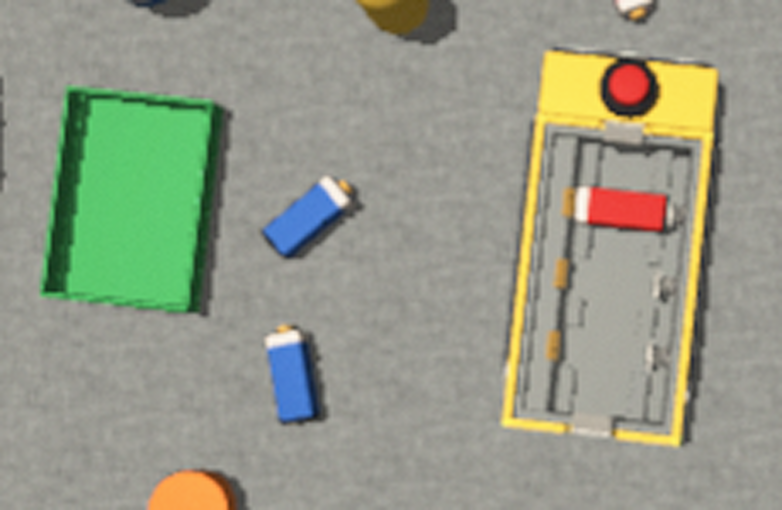

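View pics/b_sc.png

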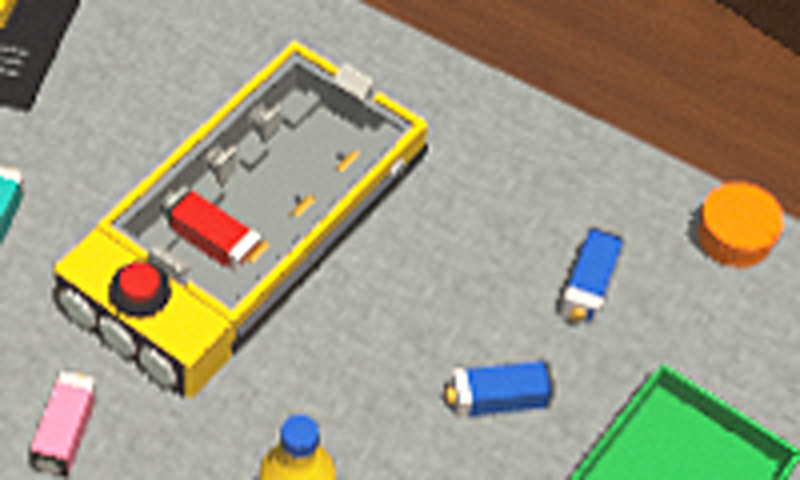

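```bash
cat >> h.py <<'E'
def yaw():
    T=pose(); return np.degrees(np.arctan2(T[1,2],T[0,2]))
def plan(xyz_mm,yawdeg):
    """shift in tool frame (mm) and rot vec to reach TCP xyz with tool pointing down, z-axis at yawdeg"""
    T=pose(); a=np.radians(yawdeg); z=np.array([np.cos(a),np.sin(a),0]); x=np.array([0,0,-1.]); y=np.cross(z,x)
    G=np.c_[x,y,z]; p=np.array(xyz_mm)/1000
    print('now mm',np.round(T[:3,3]*1000,1),'yaw',round(yaw(),2))
    print('shift tool',np.round(T[:3,:3].T@(p-T[:3,3])*1000,1),'rotvec',np.round(R.from_matrix(T[:3,:3].T@G).as_rotvec(),4),'shift if turned first',np.round(G.T@(p-T[:3,3])*1000,1))
def st():
    o=manip.get_obs(); print('t',round(o['clock'],1),'pos',np.round(o['position']*1000,1),'yaw',round(yaw(),2),'tilt',np.round(pose()[:3,0],3),'F',np.round(o['ft_force'],1),'grip',round(o['grip_width']*85.4,1),'q',np.round(o['joint_pos'],2))
E
python3 - <<'E'
from h import *
st(); print(pose().round(3)); plan([530,-5,300],85); plan([530,-5,300],-95)
E
```

```text
t 0.8 pos [172.6 600.7 231.3] yaw -16.03 tilt [ 0.  0. -1.] F [0.7 0.1 1.1] grip 85.6 q [-1.31  0.33 -0.06  1.46  0.02  1.35 -0.09]
[[ 0.     0.276  0.961  0.173]
 [ 0.     0.961 -0.276  0.601]
 [-1.     0.    -0.     0.231]
 [ 0.     0.     0.     1.   ]]
now mm [172.6 600.7 231.3] yaw -16.03
shift tool [ -68.7 -483.5  510.8] rotvec [-1.7633  0.     -0.    ] shift if turned first [ -68.7 -408.9 -572.3]
now mm [172.6 600.7 231.3] yaw -16.03
shift tool [ -68.7 -483.5  510.8] rotvec [ 1.3783 -0.     -0.    ] shift if turned first [-68.7 408.9 572.3]
```

```bash
python3 -m handwheel '-10 -30 32 0 0 0 85; -8 -30 32 0 0 0 85; -8 -30 32 0 0 0 85; -8 -30 32 0 0 0 85; -8 -30 32 0 0 0 85; -8 -30 32 0 0 0 85; -8 -30 32 0 0 0 85; -8 -30 32 0 0 0 85' 80
python3 -m handwheel '0 -30 32 0 0 0 85; 0 -30 32 0 0 0 85; 0 -30 32 0 0 0 85; 0 -30 32 0 0 0 85; 0 -30 32 0 0 0 85; 0 -30 32 0 0 0 85; 0 -30 32 0 0 0 85; 0 -30 32 0 0 0 85'
python3 -m handwheel '0 0 0 0.14 0 0 60; 0 0 0 0.14 0 0 60; 0 0 0 0.14 0 0 60; 0 0 0 0.14 0 0 60; 0 0 0 0.14 0 0 60; 0 0 0 0.14 0 0 60; 0 0 0 0.14 0 0 60; 0 0 0 0.14 0 0 60'
python3 -m handwheel '0 0 0 0.14 0 0 60; 0 0 0 0.12 0 0 60; 0 0 0 0 0 0 60; 0 0 0 0 0 0 60'
python3 - <<'E'
from h import *
st()
c=cam('wrist'); cv2.imwrite('pics/c_wr.png',c['color']); crop(c,(120,60,400,260),'c_wr2.png',2)
E
```

```text
clock: 1.55
position: [0.353, 0.2976, 0.2979]
ee_rot: [0.099, 0.7, -0.098, 0.7]
ft_force: [0.7, 0.7, 0.4]
grip_width: 0.998
clock: 2.35
position: [0.5328, -0.0036, 0.2977]
ee_rot: [0.099, 0.7, -0.098, 0.701]
ft_force: [0.7, 0.4, -0.8]
grip_width: 0.995
clock: 3.15
position: [0.5321, -0.002, 0.2974]
ee_rot: [0.457, 0.54, -0.457, 0.54]
ft_force: [-0.1, 0.3, -0.3]
grip_width: 0.705
clock: 3.55
position: [0.5321, -0.002, 0.2974]
ee_rot: [0.521, 0.478, -0.521, 0.478]
ft_force: [1.3, 0.1, -0.6]
grip_width: 0.701
t 3.5 pos [532.1  -2.  297.4] yaw -94.89 tilt [ 0.  0. -1.] F [ 1.3  0.1 -0.6] grip 59.8 q [-0.69  0.09  0.66  1.63 -0.06  1.44 -0.11]
```

View pics/c_wr.png

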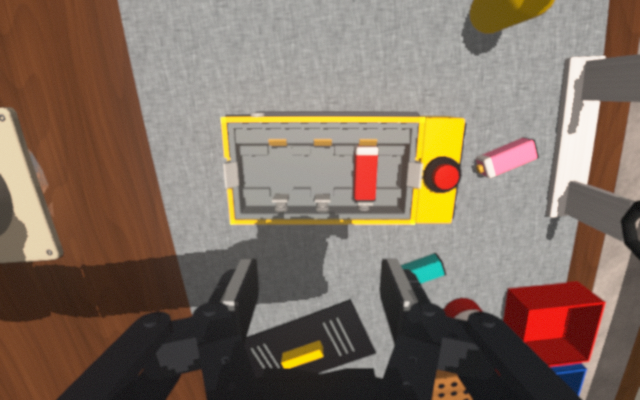

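```bash
cat >> h.py <<'E'
def L2W(lam,P):
    x,y,a=lam; a=np.radians(a); P=np.array(P,float); c,s=np.cos(a),np.sin(a)
    return np.c_[x+c*P[:,0]-s*P[:,1], y+s*P[:,0]+c*P[:,1], P[:,2]]/1000
def overlay(c,lam,box,name,s,cells=((56,0),)):
    l,t,w,h=box; im=cv2.resize(c['color'][t:t+h,l:l+w],None,fx=s,fy=s,interpolation=cv2.INTER_CUBIC)
    def poly(P,col):
        q=(proj(c,L2W(lam,P))-[l,t]+.5)*s-.5
        cv2.polylines(im,[np.round(q*8).astype(np.int32)],True,col,1,cv2.LINE_AA,3)
    rect=lambda x0,x1,y0,y1,z:[(x0,y0,z),(x1,y0,z),(x1,y1,z),(x0,y1,z)]
    poly(rect(-115,115,-62,62,51),(255,0,255)); poly(rect(-121,171,-68,68,51),(255,255,0))
    for x,y in cells: poly(rect(x-14,x+14,y-36,y+36,40),(0,255,0))
    for x in(-56,0,56): poly(rect(x-11,x+11,37.5,41,34.5),(255,0,0))
    cv2.imwrite('pics/'+name,im)
E
python3 - <<'E'
from h import *
c=cam('wrist'); H=hsv(c)
m=((H[...,0]>20)&(H[...,0]<35)&(H[...,1]>150)&(H[...,2]>100)); b=np.zeros_like(m); b[105:235,215:475]=m[105:235,215:475]
P=cloud(c,b); P=P[abs(P[:,2]-.051)<.006]; print(len(P),np.median(P[:,2]))
# at_z intersect of same pixels with z=51
v,u=np.nonzero(b); Q=at_z(c,np.c_[u,v],.051)
r=cv2.minAreaRect((Q[:,:2]*1000).astype(np.float32)); print(r)
lam=(536.9,-7.7,-5.0)
overlay(c,lam,(210,100,270,140),'d1.png',2.9)
E
```

```text
5355 0.05113111483565158
((561.4387817382812, -8.52630615234375), (135.86216735839844, 291.14788818359375), 85.10885620117188)
```

View pics/d1.png

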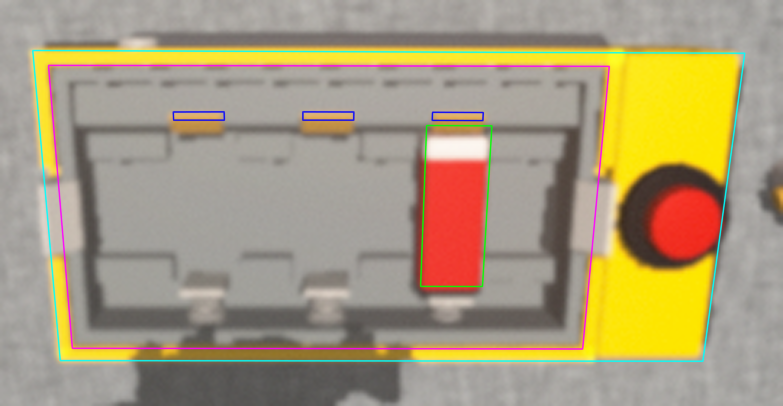

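```bash
sed -i 's/rect(x-11,x+11,37.5,41,34.5)/rect(x-11,x+11,32.5,36,34.5)/' h.py
python3 - <<'E'
from h import *
c=cam('wrist')
lam=(536.5,-6.5,-4.9)
overlay(c,lam,(210,100,270,140),'d2.png',2.9,((56,-5),))
print(L2W(lam,[(x,-5,26) for x in(-56,0,56)])*1000)
E
```

```text
[[480.2775788   -6.69837879  26.        ]
 [536.07291538 -11.48172648  26.        ]
 [591.86825197 -16.26507418  26.        ]]
```

View pics/d2.png

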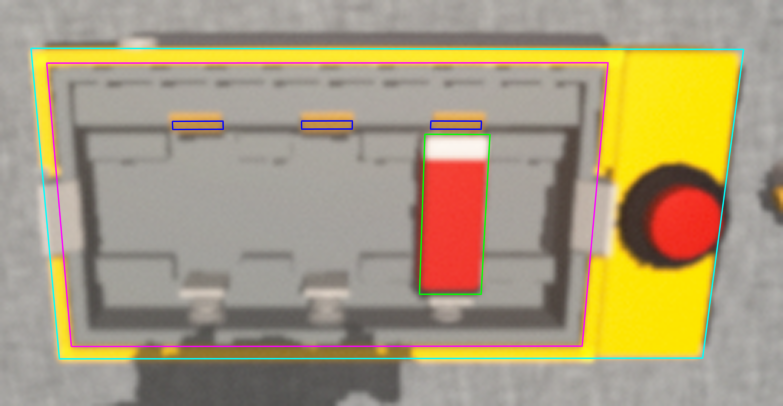

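Run:
```python
from h import *
lam=(536.7,-7.2,-4.9)
print(L2W(lam,[(x,-5,26) for x in(-56,0,56)])*1000)
plan([592.1,-17,100],-94.9)
```

```text
[[480.4775788   -7.39837879  26.        ]
 [536.27291538 -12.18172648  26.        ]
 [592.06825197 -16.96507418  26.        ]]
now mm [532.1  -2.  297.3] yaw -94.97
shift tool [197.3  61.    9.7] rotvec [-0.0013 -0.0001 -0.0001] shift if turned first [197.3  61.    9.8]
```

```bash
python3 -m handwheel '20 20 3 0 0 0 46; 30 20 3 0 0 0 46; 30 21 4 0 0 0 46; 40 0 0 0 0 0 46; 40 0 0 0 0 0 46; 37 0 0 0 0 0 46; 0 0 0 0 0 0 46'
python3 - <<'E'
from h import *
st(); c=cam('wrist'); cv2.imwrite('pics/e.png',c['color']); plan([592.1,-17,16],-94.9)
E
```

```text
clock: 4.4
position: [0.5888, -0.0172, 0.0957]
ee_rot: [-0.519, -0.479, 0.524, -0.476]
ft_force: [-0.0, -0.3, 1.2]
grip_width: 0.533
t 4.4 pos [588.8 -17.2  95.7] yaw -95.02 tilt [-0.008 -0.001 -1.   ] F [-0.  -0.3  1.2] grip 45.5 q [-0.55  0.42  0.63  1.74 -0.28  1.08  0.08]
now mm [590.6 -17.5  98.9] yaw -95.05
shift tool [82.9  1.7 -0.7] rotvec [-0.0026  0.0012  0.004 ] shift if turned first [82.9  1.4 -0.6]
```

View pics/e.png

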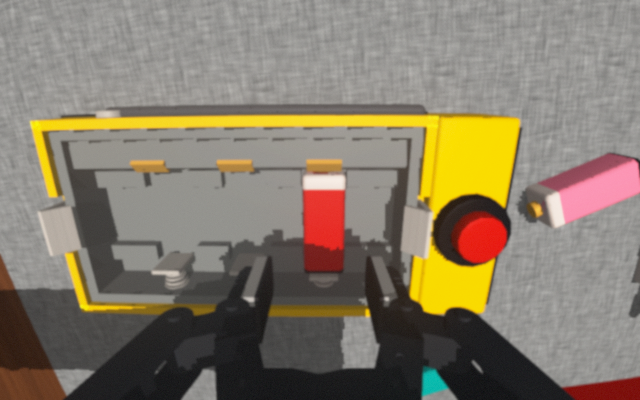

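```bash
python3 - <<'E'
from h import *
c=cam('wrist'); 
overlay(c,(536.7,-7.2,-4.9),(20,90,520,240),'e2.png',1.5,((56,-5),)); st()
E
python3 -m handwheel '20 2 -1 0 0 0 46; 20 0 0 0 0 0 46; 20 0 0 0 0 0 46; 15 0 0 0 0 0 46; 7 0 0 0 0 0 46; 0 0 0 0 0 0 46; 0 0 0 0 0 0 46'; python3 -c "
from h import *
st()"
```

```text
t 4.5 pos [592.2 -17.5 101.1] yaw -95.06 tilt [-0. -0. -1.] F [1.4 0.  0.7] grip 46.1 q [-0.56  0.42  0.63  1.73 -0.28  1.08  0.08]
clock: 5.2
position: [0.5949, -0.0166, 0.0194]
ee_rot: [0.522, 0.477, -0.521, 0.478]
ft_force: [-0.1, 0.1, 0.0]
grip_width: 0.539
t 5.2 pos [594.9 -16.6  19.4] yaw -95.1 tilt [ 0.001  0.    -1.   ] F [-0.1  0.1  0. ] grip 46.1 q [-0.51  0.53  0.58  1.78 -0.35  0.94  0.13]
```

View pics/e2.png

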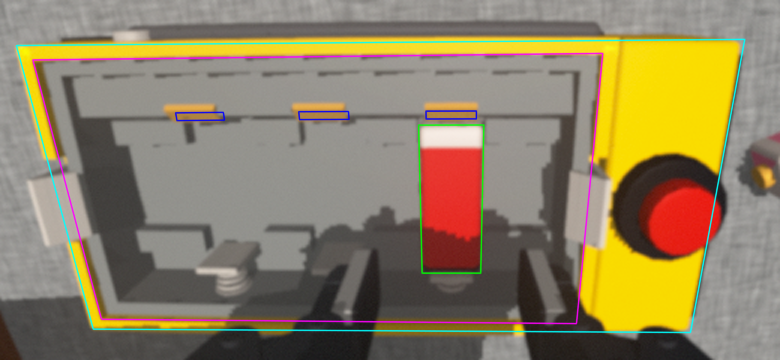

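```bash
python3 -m handwheel '3 -2.5 0 0 0 0 46; 0 0 0 0 0 0 30; 0 0 0 0 0 0 20; 0 0 0 0 0 0 20; 0 0 0 0 0 0 20; 0 0 0 0 0 0 20' 50; python3 -c "
from h import *
st()"
```

```text
clock: 5.8
position: [0.5917, -0.0163, 0.0157]
ee_rot: [0.522, 0.477, -0.522, 0.477]
ft_force: [-2.2, 0.2, 5.3]
grip_width: 0.317
t 5.8 pos [591.7 -16.3  15.7] yaw -95.1 tilt [ 0.  0. -1.] F [-2.2  0.2  5.3] grip 27.0 q [-0.51  0.53  0.58  1.79 -0.35  0.93  0.13]
```

```bash
python3 -m handwheel '-1 0 2 0 0 0 20; 0 0 3 0 0 0 20; 0 0 1.5 0 0 0 20; 0 0 0 0 0 0 20; 0 0 0 0 0 0 20' 80; python3 -c "
from h import *
st()"
python3 -m handwheel '-5 0 0 0 0 0 20; -8 0 0 0 0 0 20; -10 0 0 0 0 0 20; -12 0 0 0 0 0 20; -20 0 0 0 0 0 20;-20 0 0 0 0 0 20;0 0 0 0 0 0 20;0 0 0 0 0 0 20'
python3 - <<'E'
from h import *
st(); c=cam('wrist'); cv2.imwrite('pics/f.png',c['color'])
E
```

```text
clock: 6.3
position: [0.5912, -0.0216, 0.0162]
ee_rot: [0.522, 0.478, -0.521, 0.477]
ft_force: [0.4, 5.7, 1.0]
grip_width: 0.311
t 6.3 pos [591.2 -21.6  16.2] yaw -95.04 tilt [ 0.     0.001 -1.   ] F [0.4 5.7 1. ] grip 26.5 q [-0.5   0.53  0.58  1.79 -0.35  0.93  0.14]
clock: 7.1
position: [0.5909, -0.0233, 0.091]
ee_rot: [-0.522, -0.477, 0.522, -0.477]
ft_force: [-0.1, 0.0, -1.9]
grip_width: 0.312
t 7.1 pos [590.9 -23.3  91. ] yaw -95.13 tilt [ 0. -0. -1.] F [-0.1  0.  -1.9] grip 26.6 q [-0.54  0.43  0.63  1.74 -0.28  1.06  0.09]
```

View pics/f.png

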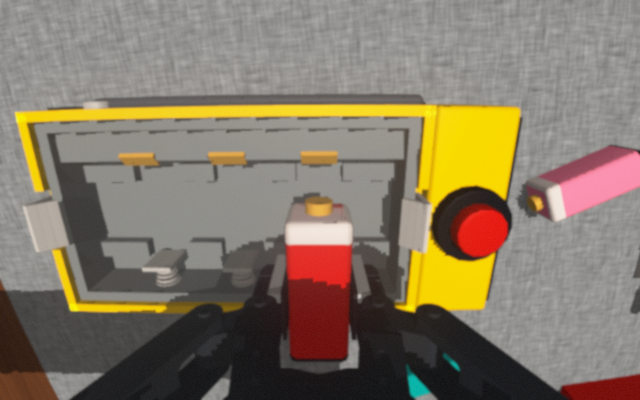

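```bash
python3 -m handwheel '-40 0 0 0 0 0 20; -40 0 -20 0 0 0 20; 0 0 -40 0 0 0 20; 0 0 -40 0 0 0 20; 0 0 -40 0 0 0 20;0 0 -40 0 0 0 20;0 0 -40 0 0 0 20;0 0 -40 0 0 0 20'
python3 -m handwheel '0 0 -40 0 0 0 20;0 0 -40 0 0 0 20;0 0 -40 0 0 0 20;0 0 -10 0 0 0 20;0 0 0 0 0 0 20'
python3 - <<'E'
from h import *
st(); c=cam('wrist'); cv2.imwrite('pics/g.png',c['color']); plan([590,375,12],-95)
E
```

```text
clock: 7.95
position: [0.6136, 0.2374, 0.1697]
ee_rot: [-0.521, -0.477, 0.522, -0.477]
ft_force: [1.4, 0.1, -1.4]
grip_width: 0.308
clock: 8.45
position: [0.6245, 0.3675, 0.169]
ee_rot: [-0.52, -0.478, 0.522, -0.478]
ft_force: [-1.2, -0.6, -0.7]
grip_width: 0.316
t 8.4 pos [624.5 367.5 169. ] yaw -94.92 tilt [-0.002 -0.001 -1.   ] F [-1.2 -0.6 -0.7] grip 27.0 q [-0.92  0.63  0.52  1.25 -0.31  1.34 -0.5 ]
now mm [625.4 365.  169.6] yaw -95.08
shift tool [157.6 -35.9  -7.1] rotvec [-0.0013  0.0021  0.0013] shift if turned first [157.6 -36.1  -6.9]
```

View pics/g.png

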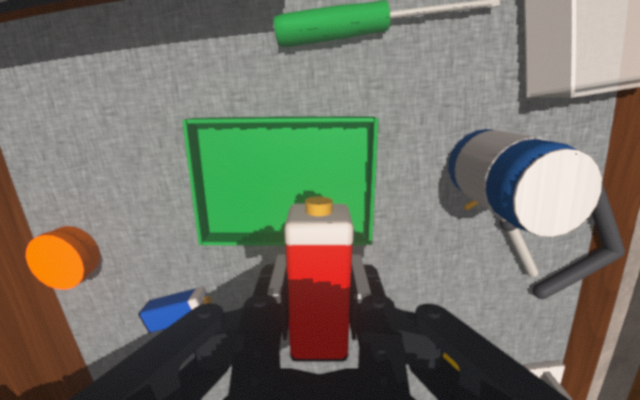

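```bash
python3 -m handwheel '20 -18 -4 0 0 0 20; 40 -18 -4 0 0 0 20; 40 0 0 0 0 0 20; 30 0 0 0 0 0 20; 20 0 0 0 0 0 20;6 0 0 0 0 0 20;0 0 0 0 0 0 20;0 0 0 0 0 0 20'
python3 - <<'E'
from h import *
st(); c=cam('wrist'); cv2.imwrite('pics/g2.png',c['color']); plan([590,375,10],-95)
E
```

```text
clock: 9.3
position: [0.5916, 0.3763, 0.0169]
ee_rot: [0.523, 0.477, -0.521, 0.477]
ft_force: [0.0, -0.2, -1.0]
grip_width: 0.313
t 9.3 pos [591.6 376.3  16.9] yaw -95.16 tilt [ 0.002  0.001 -1.   ] F [ 0.  -0.2 -1. ] grip 26.7 q [-0.95  0.71  0.47  1.46 -0.35  1.05 -0.5 ]
now mm [591.7 376.6  17.1] yaw -95.15
shift tool [ 7.  -1.6  1.7] rotvec [-0.0025 -0.0014 -0.0019] shift if turned first [ 7.1 -1.5  1.7]
```

View pics/g2.png

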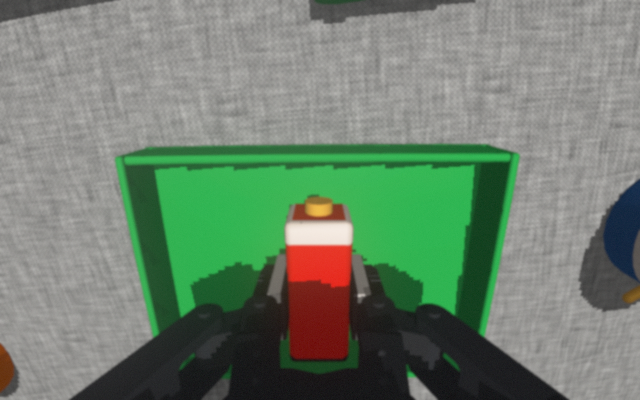

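Cell is well inside the tray; lower and release, rise, then look at the blue cells.

```bash
python3 -m handwheel '4 0 0 0 0 0 20; 3 0 0 0 0 0 20; 0 0 0 0 0 0 20; 0 0 0 0 0 0 45; 0 0 0 0 0 0 45;0 0 0 0 0 0 45; 0 0 0 0 0 0 45; -20 0 0 0 0 0 45'; python3 -m handwheel '-30 0 0 0 0 0 45; -40 0 0 0 0 0 45; -40 0 0 0 0 0 45; -40 0 30 0 0 0 45; -40 0 40 0 0 0 45; 0 0 20 0 0 0 45;0 0 0 0 0 0 45'
python3 - <<'E'
from h import *
st(); c=cam('wrist'); cv2.imwrite('pics/i.png',c['color']); c=cam('top'); crop(c,(150,120,230,150),'i_top.png',3.4)
E
```

```text
clock: 10.15
position: [0.5888, 0.376, 0.0258]
ee_rot: [-0.52, -0.477, 0.523, -0.477]
ft_force: [0.5, -0.4, -0.4]
grip_width: 0.529
clock: 10.85
position: [0.5843, 0.2879, 0.2158]
ee_rot: [0.524, 0.476, -0.522, 0.476]
ft_force: [1.8, 0.5, -0.0]
grip_width: 0.528
t 10.8 pos [584.3 287.9 215.8] yaw -95.39 tilt [ 0.003  0.001 -1.   ] F [ 1.8  0.5 -0. ] grip 45.1 q [-0.94  0.43  0.57  1.44 -0.23  1.34 -0.46]
```

View pics/i.png

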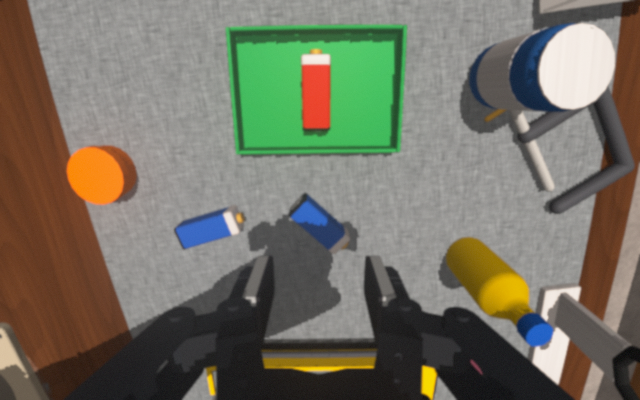

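View pics/i_top.png

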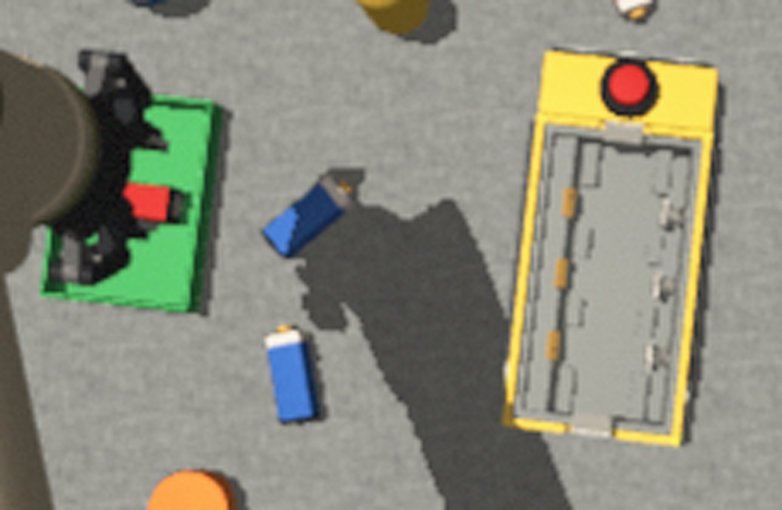

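```bash
cat >> h.py <<'E'
def findcell(c,box,z0=.0,lo=.022,hi=.036):
    m=np.zeros(c['depth'].shape,bool); l,t,w,h=box; m[t:t+h,l:l+w]=True
    v,u=np.nonzero(m&(c['depth']>0)); P=cloud(c,m); k=(P[:,2]>z0+lo)&(P[:,2]<z0+hi)
    u,v,P=u[k],v[k],P[k]
    M=np.zeros(m.shape,np.uint8); M[v,u]=1
    n,lab,stt,cen=cv2.connectedComponentsWithStats(M)
    i=1+np.argmax(stt[1:,4]); k=lab[v,u]==i; u,v=u[k],v[k]
    Q=at_z(c,np.c_[u,v],z0+.028)[:,:2]*1000
    col=c['color'][v,u].astype(int); white=(col.max(1)-col.min(1)<60)
    r=cv2.minAreaRect(Q.astype(np.float32)); 
    H=hsv(c)[v,u]; blue=(H[:,1]>110)
    d=Q[~blue].mean(0)-Q[blue].mean(0); 
    bp=cv2.boxPoints(r); e=[bp[1]-bp[0],bp[2]-bp[1]]; e=max(e,key=np.linalg.norm); e=e/np.linalg.norm(e)
    if e@d<0:e=-e
    print('cell centre',np.round(r[0],1),'size',np.round(r[1],1),'zmed',round(np.median(P[:,2])*1000,1),'nub angle',round(np.degrees(np.arctan2(e[1],e[0])),1),'nonblue',(~blue).sum(),'of',len(blue))
E
python3 - <<'E'
from h import *
c=cam('wrist'); st()
findcell(c,(165,195,90,65)); findcell(c,(275,185,80,75))
c=cam('top'); findcell(c,(222,165,40,40)); findcell(c,(222,206,30,45))
E
```

```text
t 11.0 pos [582.4 292.9 213.1] yaw -95.04 tilt [-0.001  0.    -1.   ] F [-0.5  0.8 -1.6] grip 45.0 q [-0.95  0.44  0.56  1.43 -0.24  1.34 -0.46]
cell centre [454.4 243.8] size [74.  29.3] zmed 28.2 nub angle 11.8 nonblue 339 of 1516
cell centre [580.9 236.3] size [28.9 72. ] zmed 28.0 nub angle -48.8 nonblue 305 of 1536
cell centre [581.2 231.7] size [28.9 71.9] zmed 27.2 nub angle -49.9 nonblue 65 of 278
cell centre [453.7 239. ] size [71.9 29.2] zmed 27.5 nub angle 12.0 nonblue 50 of 284
```

```bash
python3 -m handwheel '0 0 0 0.14 0 0 50;0 0 0 0.14 0 0 50;0 0 0 0.14 0 0 50;0 0 0 0.14 0 0 50;0 0 0 0.14 0 0 50;0 0 0 0.14 0 0 50;0 0 0 0.14 0 0 50;0 0 0 0.14 0 0 50'; python3 -m handwheel '0 0 0 0.15 0 0 50;0 0 0 0 0 0 50;0 0 0 0 0 0 50'; python3 -c "
from h import *
st(); plan([454.4,243.8,130],-168.2)"
```

```text
clock: 11.85
position: [0.5825, 0.2931, 0.2127]
ee_rot: [-0.695, -0.126, 0.696, -0.126]
ft_force: [0.0, 0.1, 0.3]
grip_width: 0.589
clock: 12.15
position: [0.5826, 0.2926, 0.213]
ee_rot: [-0.703, -0.076, 0.703, -0.077]
ft_force: [0.3, 0.9, 0.7]
grip_width: 0.585
t 12.2 pos [582.6 292.6 213. ] yaw -167.54 tilt [-0.001 -0.001 -1.   ] F [0.3 0.9 0.7] grip 50.0 q [-1.11  0.5   0.81  1.44 -0.36  1.36 -1.64]
now mm [582.6 292.6 213. ] yaw -167.54
shift tool [ 83.1  19.9 135.7] rotvec [ 0.0116  0.0007 -0.0007] shift if turned first [ 83.   21.6 135.5]
```

```bash
python3 -m handwheel '0 5 35 0.01 0 0 50;0 5 35 0 0 0 50;10 5 35 0 0 0 50;25 5 30 0 0 0 50;25 0 0 0 0 0 50;23 0 0 0 0 0 50;0 0 0 0 0 0 50;0 0 0 0 0 0 50'
python3 - <<'E'
from h import *
st(); c=cam('wrist'); cv2.imwrite('pics/j.png',c['color']); findcell(c,(240,120,160,230)); plan([454.4,243.8,5],-168.2)
E
```

```text
clock: 12.95
position: [0.4551, 0.2448, 0.1312]
ee_rot: [0.703, 0.072, -0.703, 0.072]
ft_force: [-0.2, 0.1, -0.2]
grip_width: 0.585
t 12.9 pos [455.1 244.8 131.2] yaw -168.32 tilt [ 0.    -0.001 -1.   ] F [-0.2  0.1 -0.2] grip 50.0 q [-1.34  0.23  0.86  1.91 -0.19  1.09 -1.77]
cell centre [454.2 242.3] size [71.2 27.9] zmed 28.2 nub angle 11.7 nonblue 669 of 2827
now mm [455.5 245.  131.7] yaw -168.36
shift tool [126.7   1.    1.5] rotvec [-0.0027 -0.0011  0.0001] shift if turned first [126.7   1.    1.3]
```

View pics/j.png

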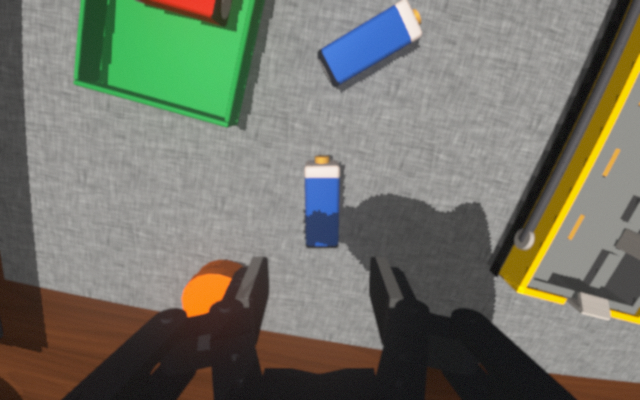

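```bash
python3 -m handwheel '30 2.4 1.8 0 0 0 50;30 0 0 0 0 0 50;30 0 0 0 0 0 50;25 0 0 0 0 0 50;12 0 0 0 0 0 50;0 0 0 0 0 0 50;0 0 0 0 0 0 50'
python3 - <<'E'
from h import *
st(); c=cam('wrist'); crop(c,(200,100,240,200),'k.png',3); plan([454.2,242.3,4],-168.2)
E
```

```text
clock: 13.7
position: [0.4545, 0.2425, 0.0049]
ee_rot: [0.704, 0.072, -0.703, 0.071]
ft_force: [0.6, 0.5, -0.4]
grip_width: 0.584
t 13.7 pos [454.5 242.5   4.9] yaw -168.43 tilt [ 0.001  0.001 -1.   ] F [ 0.6  0.5 -0.4] grip 49.9 q [-1.22  0.44  0.75  2.   -0.4   0.85 -1.62]
now mm [454.6 242.7   5.1] yaw -168.43
shift tool [1.1 0.3 0.4] rotvec [-0.004  -0.0019  0.0011] shift if turned first [1.1 0.3 0.4]
```

View pics/k.png

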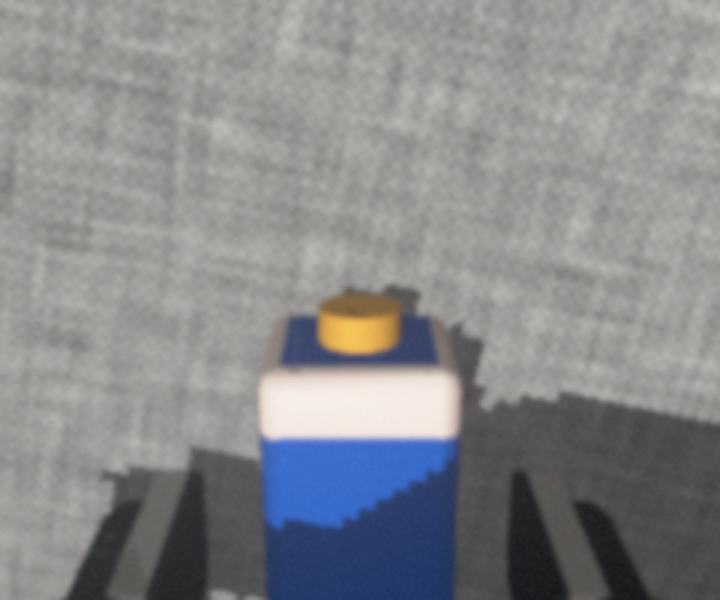

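```bash
python3 -m handwheel '0 0 0 0 0 0 20;0 0 0 0 0 0 20;0 0 0 0 0 0 20;0 0 0 0 0 0 20;0 0 0 0 0 0 20;-10 0 0 0 0 0 20;-30 0 0 0 0 0 20;-30 0 0 0 0 0 20' 80; python3 -m handwheel '-40 0 0 0 0 0 20;-40 0 0 0 0 0 20;-20 0 0 0 0 0 20;0 0 0 0 0 0 20'
python3 - <<'E'
from h import *
st(); c=cam('wrist'); cv2.imwrite('pics/l.png',c['color']); plan([536.2,-12.2,175],-94.9)
E
```

```text
clock: 14.55
position: [0.4532, 0.2416, 0.0748]
ee_rot: [-0.703, -0.071, 0.704, -0.071]
ft_force: [0.7, 0.1, -0.6]
grip_width: 0.311
clock: 14.95
position: [0.4549, 0.2428, 0.177]
ee_rot: [0.705, 0.073, -0.702, 0.07]
ft_force: [-0.1, 0.1, -2.0]
grip_width: 0.308
t 14.9 pos [454.9 242.8 177. ] yaw -168.46 tilt [ 0.003  0.005 -1.   ] F [-0.1  0.1 -2. ] grip 26.3 q [-1.39  0.15  0.9   1.86 -0.13  1.18 -1.82]
now mm [453.9 242.5 175. ] yaw -168.43
shift tool [ -0.6 266.  -29.5] rotvec [-1.2833e+00 -3.2000e-03  8.0000e-04] shift if turned first [  0.  103.7 246.7]
```

View pics/l.png

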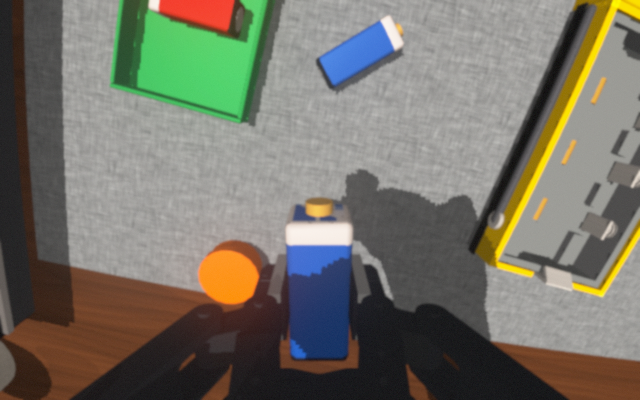

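```bash
python3 -m handwheel '0 0 0 -0.14 0 0 20;0 0 0 -0.14 0 0 20;0 0 0 -0.14 0 0 20;0 0 0 -0.14 0 0 20;0 0 0 -0.14 0 0 20;0 0 0 -0.14 0 0 20;0 0 0 -0.14 0 0 20;0 0 0 -0.14 0 0 20'; python3 -m handwheel '0 0 0 -0.14 0 0 20;0 0 0 -0.02 0 0 20;0 0 0 0 0 0 20'
python3 - <<'E'
from h import *
st(); plan([592,-10.9,120],-94.9)
E
```

```text
clock: 15.8
position: [0.4528, 0.2415, 0.1723]
ee_rot: [-0.556, -0.435, 0.558, -0.436]
ft_force: [-0.0, 0.7, -2.2]
grip_width: 0.313
clock: 16.1
position: [0.4531, 0.2417, 0.1728]
ee_rot: [-0.522, -0.476, 0.523, -0.476]
ft_force: [0.1, -0.2, -1.4]
grip_width: 0.31
t 16.1 pos [453.1 241.7 172.8] yaw -95.28 tilt [-0.001 -0.001 -1.   ] F [ 0.1 -0.2 -1.4] grip 26.5 q [-1.27  0.14  0.75  1.86 -0.11  1.18 -0.57]
now mm [453.1 241.7 172.8] yaw -95.28
shift tool [ 52.9 161.6 238.6] rotvec [-0.0067  0.0011  0.001 ] shift if turned first [ 52.8 160.  239.8]
```

```bash
python3 -m handwheel '0 26 40 -0.007 0 0 20;0 26 40 0 0 0 20;0 26 40 0 0 0 20;0 26 40 0 0 0 20;0 26 40 0 0 0 20;20 26 35 0 0 0 20;32 4 5 0 0 0 20;0 0 0 0 0 0 20'
python3 - <<'E'
from h import *
st(); c=cam('wrist'); cv2.imwrite('pics/m.png',c['color']); st(); plan([592,-10.9,80],-94.9)
E
```

```text
clock: 16.9
position: [0.5908, -0.0125, 0.1176]
ee_rot: [-0.519, -0.478, 0.524, -0.476]
ft_force: [-0.9, 1.0, -2.1]
grip_width: 0.312
t 16.9 pos [590.8 -12.5 117.6] yaw -95.08 tilt [-0.006 -0.002 -1.   ] F [-0.9  1.  -2.1] grip 26.7 q [-0.72  0.46  0.84  1.72 -0.37  1.14  0.14]
t 16.9 pos [591.6 -11.  119.8] yaw -94.94 tilt [-0.004 -0.001 -1.   ] F [-0.2  0.4 -1.6] grip 26.3 q [-0.72  0.45  0.84  1.72 -0.37  1.14  0.14]
now mm [591.6 -11.  119.8] yaw -94.94
shift tool [39.8  0.5 -0.2] rotvec [-0.0007  0.0017  0.0042] shift if turned first [39.8  0.4 -0.1]
```

View pics/m.png

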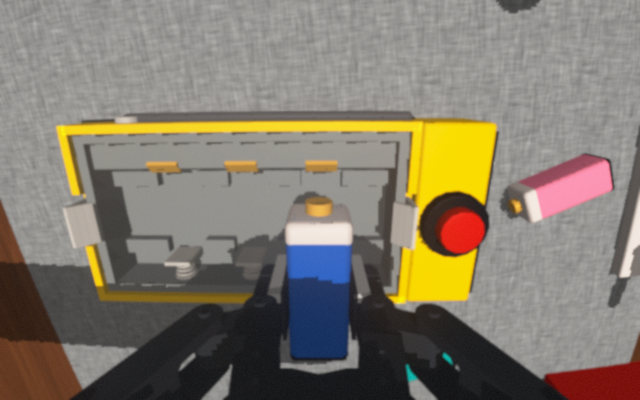

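```bash
python3 -m handwheel '20 0 0 0 0 0 20;25 0 0 0 0 0 20;15 0 0 0 0 0 20;0 0 0 0 0 0 20;0 0 0 0 0 0 20'
python3 - <<'E'
from h import *
st();plan([592,-10.9,42],-94.9)
E
```

```text
clock: 17.45
position: [0.5935, -0.0098, 0.0627]
ee_rot: [0.52, 0.479, -0.52, 0.479]
ft_force: [0.1, -0.3, -0.2]
grip_width: 0.311
t 17.4 pos [593.5  -9.8  62.7] yaw -94.69 tilt [ 0.001  0.    -1.   ] F [ 0.1 -0.3 -0.2] grip 26.6 q [-0.68  0.52  0.8   1.76 -0.43  1.04  0.19]
now mm [593.5  -9.8  62.7] yaw -94.69
shift tool [20.7 -1.4  1.2] rotvec [ 0.0037 -0.0003 -0.0008] shift if turned first [20.7 -1.4  1.2]
```

```bash
python3 -m handwheel '0 -1.6 1.2 0.004 0 0 20;7 0 0 0 0 0 20;7 0 0 0 0 0 20;6 0 0 0 0 0 20;0 0 0 0 0 0 20;0 0 0 0 0 0 20'
python3 - <<'E'
from h import *
st(); c=cam('wrist'); cv2.imwrite('pics/n.png',c['color']);plan([591.5,-16.4,17],-94.9)
E
```

```text
clock: 18.05
position: [0.5918, -0.0135, 0.0415]
ee_rot: [-0.521, -0.477, 0.522, -0.479]
ft_force: [1.3, -5.7, -2.4]
grip_width: 0.311
t 18.1 pos [591.8 -13.5  41.5] yaw -95.02 tilt [ 0.001 -0.002 -1.   ] F [ 1.3 -5.7 -2.4] grip 26.6 q [-0.67  0.55  0.78  1.78 -0.45  1.    0.2 ]
now mm [591.7 -13.5  41.5] yaw -95.02
shift tool [24.5 -0.   2.8] rotvec [-0.0021  0.0023 -0.0013] shift if turned first [24.5  0.   2.9]
```

View pics/n.png

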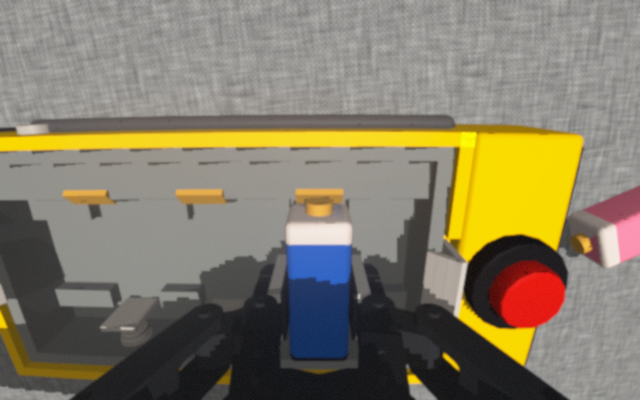

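```bash
python3 -m handwheel '0 0 3 0 0 0 20;0 0 3 0 0 0 20;0 0 3 0 0 0 20;0 0 2 0 0 0 20;0 0 0 0 0 0 20'
python3 - <<'E'
from h import *
st(); c=cam('wrist'); crop(c,(180,150,300,230),'o.png',2.6);plan([591.5,-16.4,17],-94.9)
E
```

```text
clock: 18.6
position: [0.5905, -0.0212, 0.0414]
ee_rot: [0.521, 0.479, -0.52, 0.478]
ft_force: [1.3, 6.9, -2.8]
grip_width: 0.312
t 18.6 pos [590.5 -21.2  41.4] yaw -94.88 tilt [ 0.     0.002 -1.   ] F [ 1.3  6.9 -2.8] grip 26.6 q [-0.65  0.55  0.78  1.78 -0.45  1.    0.22]
now mm [590.5 -21.   41.4] yaw -94.87
shift tool [24.4  0.6 -4.6] rotvec [ 0.0006 -0.0019  0.0002] shift if turned first [24.4  0.6 -4.6]
```

View pics/o.png

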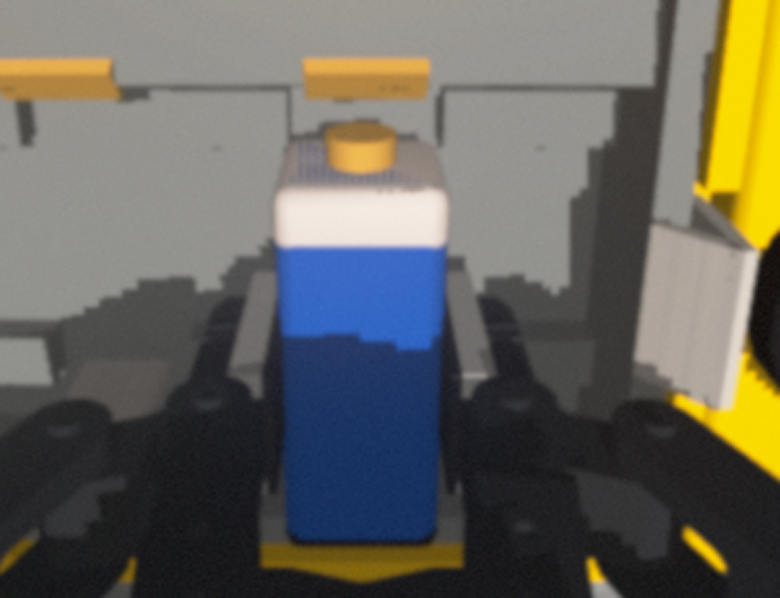

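```bash
python3 -m handwheel '3 0.6 1.5 0 0 0 20;4 0 0 0 0 0 20;4 0 0 0 0 0 20;0 0 0 0 0 0 20'
python3 - <<'E'
from h import *
st()
E
python3 -m handwheel '4 0 0 0 0 0 20;4 0 0 0 0 0 20;3 0 0 0 0 0 20;0 0 0 0 0 0 20'
python3 - <<'E'
from h import *
st(); c=cam('wrist'); crop(c,(180,150,300,230),'o2.png',2.6);plan([591.5,-16.4,17],-94.9)
E
```

```text
clock: 19.05
position: [0.5908, -0.0221, 0.0301]
ee_rot: [0.521, 0.479, -0.52, 0.478]
ft_force: [1.9, 6.2, -3.0]
grip_width: 0.309
t 19.1 pos [590.8 -22.1  30.1] yaw -94.84 tilt [-0.001  0.002 -1.   ] F [ 1.9  6.2 -3. ] grip 26.4 q [-0.64  0.56  0.77  1.79 -0.47  0.98  0.23]
clock: 19.45
position: [0.5908, -0.0222, 0.0192]
ee_rot: [0.521, 0.479, -0.52, 0.478]
ft_force: [0.5, 6.5, -3.8]
grip_width: 0.311
t 19.4 pos [590.8 -22.2  19.2] yaw -94.84 tilt [-0.001  0.002 -1.   ] F [ 0.5  6.5 -3.8] grip 26.5 q [-0.63  0.58  0.76  1.79 -0.48  0.96  0.24]
now mm [590.8 -22.1  19.2] yaw -94.84
shift tool [ 2.2  0.2 -5.8] rotvec [ 0.0011 -0.002   0.0007] shift if turned first [ 2.2  0.2 -5.8]
```

View pics/o2.png

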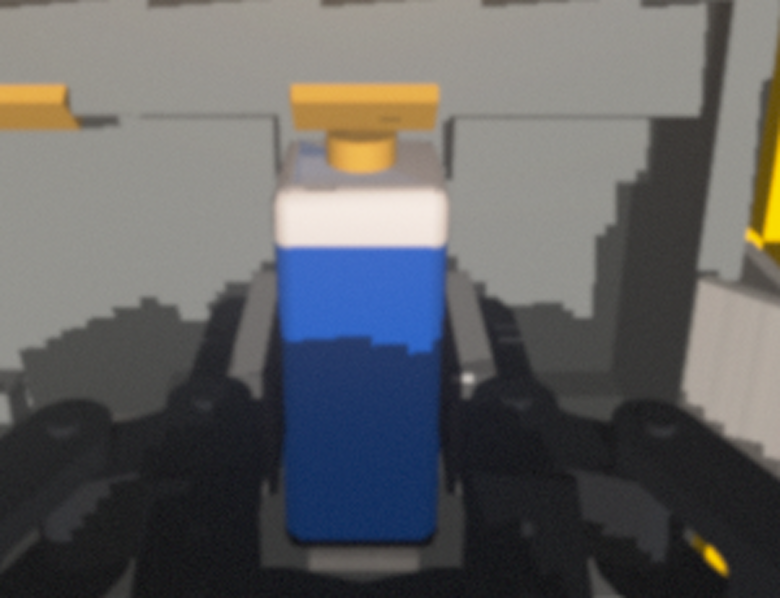

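```bash
python3 -m handwheel '2 0 0 0 0 0 20;1 0 0 0 0 0 20;0 0 0 0 0 0 20'
python3 - <<'E'
from h import *
st()
E
python3 -m handwheel '0 0 -3 0 0 0 20;0 0 -2 0 0 0 20;0 0 0 0 0 0 20;0 0 0 0 0 0 40;0 0 0 0 0 0 42;0 0 0 0 0 0 42;0 0 0 0 0 0 42;'
python3 - <<'E'
from h import *
st(); c=cam('wrist'); crop(c,(180,150,300,230),'p.png',2.6)
E
```

```text
clock: 19.8
position: [0.5909, -0.0222, 0.017]
ee_rot: [0.521, 0.479, -0.52, 0.478]
ft_force: [-2.2, 7.3, 5.9]
grip_width: 0.311
t 19.8 pos [590.9 -22.2  17. ] yaw -94.85 tilt [-0.     0.003 -1.   ] F [-2.2  7.3  5.9] grip 26.5 q [-0.63  0.58  0.75  1.79 -0.48  0.96  0.24]
clock: 20.5
position: [0.5912, -0.0193, 0.0166]
ee_rot: [-0.521, -0.478, 0.521, -0.478]
ft_force: [-0.1, 0.1, 0.3]
grip_width: 0.495
t 20.5 pos [591.2 -19.3  16.6] yaw -94.94 tilt [-0. -0. -1.] F [-0.1  0.1  0.3] grip 42.2 q [-0.64  0.58  0.76  1.79 -0.48  0.96  0.23]
```

View pics/p.png

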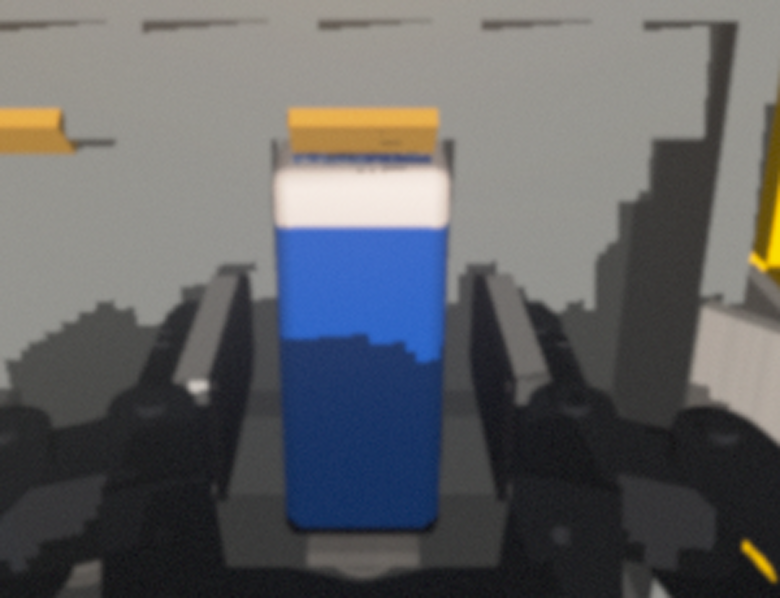

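```bash
python3 -m handwheel '-10 0 0 0 0 0 42;-30 0 0 0 0 0 45;-40 0 0 0 0 0 50;-40 0 0 0 0 0 50;-40 0 0 0 0 0 50;-20 0 -30 0 0 0 50;0 0 -40 0 0 0 50;0 0 -40 0 0 0 50'; python3 -m handwheel '0 0 -40 0 0 0 50;0 0 0 0 0 0 50;0 0 0 0 0 0 50'
python3 - <<'E'
from h import *
st(); c=cam('wrist'); cv2.imwrite('pics/q.png',c['color']); c=cam('top'); findcell(c,(222,160,50,50));crop(c,(150,120,230,150),'q_top.png',3.4)
E
```

```text
clock: 21.35
position: [0.6012, 0.0915, 0.1986]
ee_rot: [0.522, 0.477, -0.52, 0.478]
ft_force: [0.4, 0.2, 0.6]
grip_width: 0.587
clock: 21.65
position: [0.6041, 0.1311, 0.197]
ee_rot: [-0.521, -0.478, 0.521, -0.479]
ft_force: [-0.3, -1.6, -0.4]
grip_width: 0.583
t 21.6 pos [604.1 131.1 197. ] yaw -94.82 tilt [ 0. -0. -1.] F [-0.3 -1.6 -0.4] grip 49.8 q [-0.92  0.43  0.84  1.56 -0.33  1.3  -0.12]Traceback (most recent call last):
  File "<stdin>", line 2, in <module>
  File "h.py", line 60, in findcell
    i=1+np.argmax(stt[1:,4]); k=lab[v,u]==i; u,v=u[k],v[k]
        ~~~~~~~~~^^^^^^^^^^^
    return _wrapfunc(a, 'argmax', axis=axis, out=out, **kwds)
    return bound(*args, **kwds)
ValueError: attempt to get argmax of an empty sequence
```

View pics/q.png

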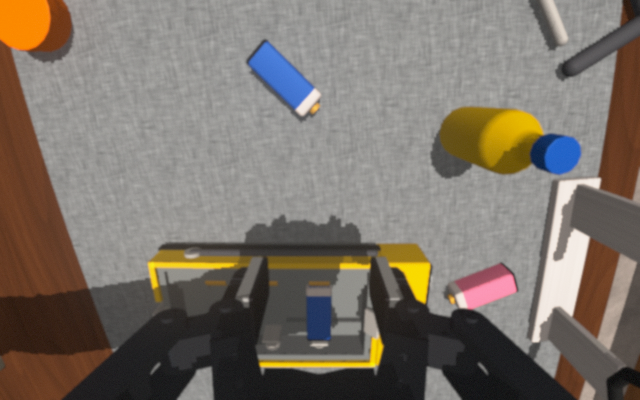

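Run:
```python
from h import *
c=cam('wrist'); findcell(c,(235,25,100,105)); st()
```

```text
cell centre [580.8 234.2] size [28.  71.8] zmed 28.1 nub angle -48.7 nonblue 484 of 2497
t 21.8 pos [604.3 128.6 197.1] yaw -95.07 tilt [ 0. -0. -1.] F [-0.4  0.3  0.3] grip 49.6 q [-0.92  0.43  0.84  1.57 -0.33  1.29 -0.12]
```

```bash
python3 -m handwheel '0 0 0 -0.14 0 0 50;0 0 0 -0.14 0 0 50;0 0 0 -0.14 0 0 50;0 0 0 -0.14 0 0 50;0 0 0 -0.14 0 0 50;0 0 0 -0.11 0 0 50;0 0 0 0 0 0 50;0 0 0 0 0 0 50'
python3 - <<'E'
from h import *
st(); plan([580.8,234.2,120],-48.7)
E
```

```text
clock: 22.6
position: [0.6043, 0.1294, 0.1969]
ee_rot: [0.292, 0.644, -0.292, 0.644]
ft_force: [0.8, -0.5, -0.4]
grip_width: 0.584
t 22.6 pos [604.3 129.4 196.9] yaw -48.8 tilt [ 0.  0. -1.] F [ 0.8 -0.5 -0.4] grip 49.9 q [-0.81  0.39  0.68  1.56 -0.25  1.28  0.63]
now mm [604.3 129.4 196.9] yaw -48.8
shift tool [ 76.9  51.4 -94.3] rotvec [-0.0018 -0.     -0.0002] shift if turned first [ 76.9  51.5 -94.2]
```

```bash
python3 -m handwheel '0 17 -32 0 0 0 50;20 17 -32 0 0 0 50;25 17 -30 0 0 0 50;32 0 0 0 0 0 50;0 0 0 0 0 0 50;0 0 0 0 0 0 50'
python3 - <<'E'
from h import *
st(); c=cam('wrist'); cv2.imwrite('pics/r.png',c['color']); findcell(c,(240,150,160,200)); plan([580.8,234.2,5],-48.7)
E
```

```text
clock: 23.2
position: [0.5805, 0.2333, 0.1203]
ee_rot: [0.291, 0.644, -0.292, 0.644]
ft_force: [0.3, -0.1, 0.5]
grip_width: 0.588
t 23.2 pos [580.5 233.3 120.3] yaw -48.7 tilt [ 0.    -0.001 -1.   ] F [ 0.3 -0.1  0.5] grip 50.2 q [-0.93  0.47  0.62  1.62 -0.29  1.15  0.48]
cell centre [579.5 235.4] size [27.7 71.1] zmed 28.1 nub angle -48.7 nonblue 626 of 3096
now mm [581.2 233.3 121.3] yaw -48.71
shift tool [ 1.163e+02  1.000e-01 -1.100e+00] rotvec [-0.0002  0.0011 -0.0012] shift if turned first [116.3   0.3  -1. ]
```

View pics/r.png

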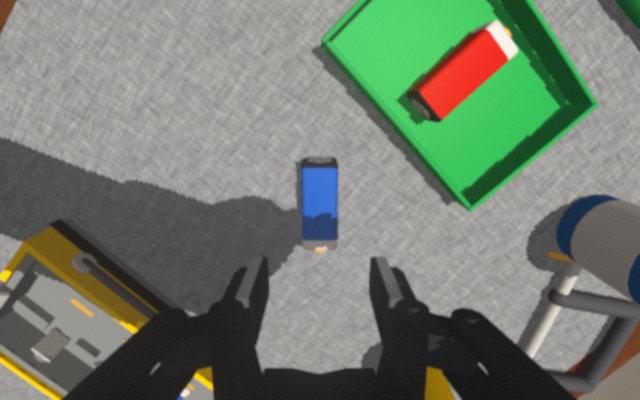

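```bash
python3 -m handwheel '30 0 -2 0 0 0 50;30 0 0 0 0 0 50;30 0 0 0 0 0 50;18 0 0 0 0 0 50;8 0 0 0 0 0 50;0 0 0 0 0 0 50;0 0 0 0 0 0 50'
python3 - <<'E'
from h import *
st(); plan([580.1,234.9,5],-48.7)
E
```

```text
clock: 23.95
position: [0.5801, 0.2362, 0.0055]
ee_rot: [0.292, 0.644, -0.29, 0.645]
ft_force: [-0.1, 0.3, 0.7]
grip_width: 0.586
t 23.9 pos [580.1 236.2   5.5] yaw -48.57 tilt [ 0.002  0.001 -1.   ] F [-0.1  0.3  0.7] grip 50.1 q [-0.88  0.61  0.55  1.7  -0.38  0.95  0.54]
now mm [580.1 236.2   5.5] yaw -48.57
shift tool [ 0.5 -0.8  1. ] rotvec [ 0.0022  0.0006 -0.0024] shift if turned first [ 0.5 -0.8  1. ]
```

Grip, lift, and turn +90°.

```bash
python3 -m handwheel '0 -0.8 1 0 0 0 20;0 0 0 0 0 0 20;0 0 0 0 0 0 20;0 0 0 0 0 0 20;0 0 0 0 0 0 20;0 0 0 0 0 0 20;-20 0 0 0 0 0 20;-40 0 0 0 0 0 20' 80; python3 -m handwheel '0 0 0 -0.14 0 0 20;0 0 0 -0.14 0 0 20;0 0 0 -0.14 0 0 20;0 0 0 -0.14 0 0 20;0 0 0 -0.14 0 0 20;0 0 0 -0.14 0 0 20;0 0 0 -0.14 0 0 20;0 0 0 -0.14 0 0 20';python3 -m handwheel '0 0 0 -0.14 0 0 20;0 0 0 -0.14 0 0 20;0 0 0 -0.14 0 0 20;0 0 0 0 0 0 20;0 0 0 0 0 0 20'
python3 - <<'E'
from h import *
st(); c=cam('wrist'); cv2.imwrite('pics/s.png',c['color']); plan([570,220,6],40)
E
```

```text
clock: 24.75
position: [0.5769, 0.2342, 0.0621]
ee_rot: [0.289, 0.646, -0.292, 0.644]
ft_force: [1.5, 1.2, -1.0]
grip_width: 0.31
clock: 25.55
position: [0.579, 0.2348, 0.0641]
ee_rot: [-0.098, 0.7, 0.098, 0.7]
ft_force: [-0.3, -1.1, -1.8]
grip_width: 0.31
clock: 26.05
position: [0.579, 0.2348, 0.064]
ee_rot: [-0.239, 0.665, 0.239, 0.666]
ft_force: [-0.0, 0.0, -1.7]
grip_width: 0.31
t 26.1 pos [579.  234.8  64. ] yaw 39.46 tilt [ 0.  0. -1.] F [-0.   0.  -1.7] grip 26.5 q [-0.68  0.48  0.28  1.65 -0.15  1.03  1.91]
now mm [578.9 234.8  63.9] yaw 39.48
shift tool [ 57.9  -5.8 -16.3] rotvec [-0.0091  0.0003 -0.    ] shift if turned first [ 57.9  -5.6 -16.4]
```

View pics/s.png

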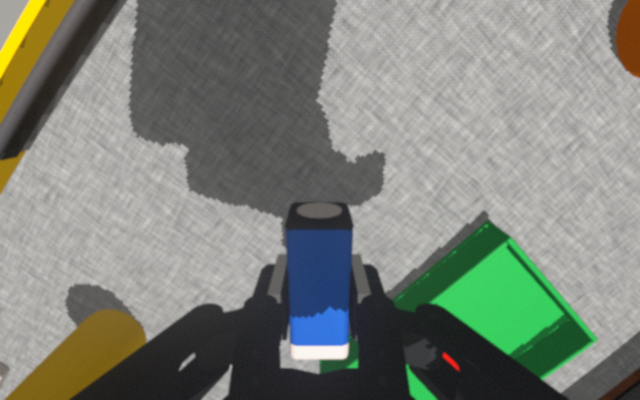

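```bash
python3 -m handwheel '10 -6 -16 0 0 0 20;25 0 0 0 0 0 20;15 0 0 0 0 0 20;7 0 0 0 0 0 20;0 0 0 0 0 0 20;1 0 0 0 0 0 20;0 0 0 0 0 0 20'
python3 - <<'E'
from h import *
st()
E
python3 -m handwheel '0 0 0 0 0 0 50;0 0 0 0 0 0 50;0 0 0 0 0 0 50;0 0 0 0 0 0 50;-30 0 0 0 0 0 50;-40 0 0 0 0 0 50;-40 0 0 0 0 0 50'
python3 - <<'E'
from h import *
st(); plan([570,220,120],-140)
E
```

```text
clock: 26.8
position: [0.5706, 0.2204, 0.0059]
ee_rot: [-0.24, 0.665, 0.24, 0.665]
ft_force: [-0.4, 0.2, -1.3]
grip_width: 0.308
t 26.8 pos [570.6 220.4   5.9] yaw 39.71 tilt [ 0.  0. -1.] F [-0.4  0.2 -1.3] grip 26.3 q [-0.65  0.53  0.26  1.72 -0.17  0.91  1.94]
clock: 27.5
position: [0.57, 0.2198, 0.1167]
ee_rot: [-0.24, 0.665, 0.24, 0.665]
ft_force: [1.0, 0.6, 0.5]
grip_width: 0.587
t 27.5 pos [570.  219.8 116.7] yaw 39.71 tilt [-0.001 -0.    -1.   ] F [1.  0.6 0.5] grip 50.1 q [-0.68  0.39  0.29  1.65 -0.12  1.12  1.91]
now mm [570.  219.8 116.7] yaw 39.71
shift tool [-3.3  0.2  0.1] rotvec [ 3.1365e+00 -2.0000e-04  1.4000e-03] shift if turned first [-3.3 -0.2 -0.1]
```

```bash
for i in 1; do python3 -m handwheel '-5 0 0 0.149 0 0 50;0 0 0 0.149 0 0 50;0 0 0 0.149 0 0 50;0 0 0 0.149 0 0 50;0 0 0 0.149 0 0 50;0 0 0 0.149 0 0 50;0 0 0 0.149 0 0 50;0 0 0 0.149 0 0 50'; done; python3 -m handwheel '0 0 0 0.149 0 0 50;0 0 0 0.149 0 0 50;0 0 0 0.149 0 0 50;0 0 0 0.149 0 0 50;0 0 0 0.149 0 0 50;0 0 0 0.149 0 0 50;0 0 0 0.149 0 0 50;0 0 0 0.149 0 0 50';python3 -m handwheel '0 0 0 0.149 0 0 50;0 0 0 0.149 0 0 50;0 0 0 0.149 0 0 50;0 0 0 0.149 0 0 50;0 0 0 0.149 0 0 50;0 0 0 0 0 0 50;0 0 0 0 0 0 50'
python3 - <<'E'
from h import *
st(); c=cam('wrist'); cv2.imwrite('pics/t.png',c['color']); findcell(c,(240,120,160,210)); plan([570.6,220.4,5],-140)
E
```

```text
clock: 28.3
position: [0.5704, 0.2201, 0.1207]
ee_rot: [0.177, 0.685, -0.177, 0.685]
ft_force: [-0.2, -0.4, -0.9]
grip_width: 0.586
clock: 29.1
position: [0.5704, 0.2201, 0.1208]
ee_rot: [0.531, 0.468, -0.53, 0.467]
ft_force: [0.0, -0.2, 0.7]
grip_width: 0.583
clock: 29.8
position: [0.5703, 0.2202, 0.1206]
ee_rot: [-0.663, -0.246, 0.663, -0.246]
ft_force: [-0.1, 0.7, -0.6]
grip_width: 0.583
t 29.8 pos [570.3 220.2 120.6] yaw -139.3 tilt [ 0. -0. -1.] F [-0.1  0.7 -0.6] grip 49.7 q [-1.12  0.52  0.89  1.67 -0.43  1.17 -0.97]
cell centre [572.7 221.9] size [71.4 27.8] zmed 28.1 nub angle 39.7 nonblue 696 of 3133
now mm [570.4 220.1 120.7] yaw -139.32
shift tool [115.7  -0.   -0.3] rotvec [ 0.0119 -0.0001  0.    ] shift if turned first [115.7  -0.   -0.4]
```

View pics/t.png

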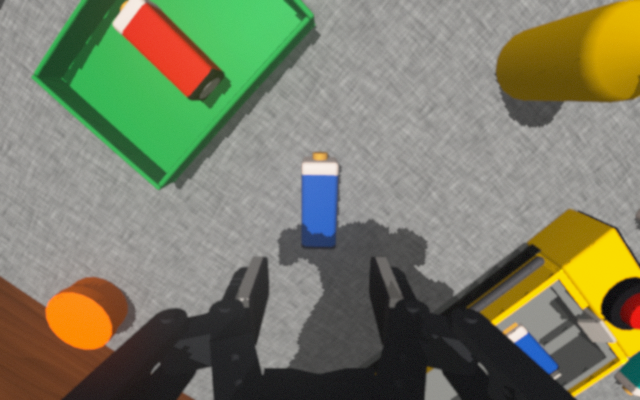

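```bash
python3 -m handwheel '30 0 -2.9 0.017 0 0 50;30 0 0 0 0 0 50;30 0 0 0 0 0 50;18 0 0 0 0 0 50;7.5 0 0 0 0 0 50;0 0 0 0 0 0 50;0 0 0 0 0 0 50'
python3 - <<'E'
from h import *
st(); plan([572.7,221.9,5],-140.3)
E
```

```text
clock: 30.55
position: [0.5735, 0.2221, 0.0064]
ee_rot: [0.666, 0.239, -0.665, 0.239]
ft_force: [0.9, -0.8, 0.1]
grip_width: 0.583
t 30.6 pos [573.5 222.1   6.4] yaw -140.51 tilt [ 0.002  0.001 -1.   ] F [ 0.9 -0.8  0.1] grip 49.8 q [-1.04  0.66  0.79  1.74 -0.56  0.98 -0.92]
now mm [573.5 222.1   6.4] yaw -140.51
shift tool [ 1.4 -0.3  0.7] rotvec [-0.0037 -0.0017 -0.0004] shift if turned first [ 1.4 -0.3  0.7]
```

```bash
python3 -m handwheel '1.4 -0.3 0.7 0 0 0 50;0 0 0 0 0 0 20;0 0 0 0 0 0 20;0 0 0 0 0 0 20;0 0 0 0 0 0 20;0 0 0 0 0 0 20;-20 0 0 0 0 0 20;-40 0 0 0 0 0 20' 80;  python3 -m handwheel '-40 0 0 -0.14 0 0 20;-40 0 0 -0.14 0 0 20;0 0 0 -0.14 0 0 20;0 0 0 -0.14 0 0 20;0 0 0 -0.14 0 0 20;0 0 0 -0.09 0 0 20;0 0 0 0 0 0 20;0 0 0 0 0 0 20'
python3 - <<'E'
from h import *
st(); c=cam('wrist'); cv2.imwrite('pics/u.png',c['color'])
lam=(536.7,-7.2,-4.9)
b3=L2W(lam,[(56,-5,0)])*1000; b1=L2W(lam,[(-56,-5,0)])*1000; d=b1-b3; seat=np.array([591.5,-16.4])+d[0,:2]; print('bay1 seat TCP',seat)
a=np.radians(85.1); p=seat+6*np.array([np.cos(a),np.sin(a)]); print(p); plan([*p,150],-94.9)
E
```

```text
clock: 31.35
position: [0.5698, 0.2213, 0.062]
ee_rot: [-0.664, -0.239, 0.667, -0.239]
ft_force: [0.8, 0.9, -0.2]
grip_width: 0.309
clock: 32.15
position: [0.5718, 0.2216, 0.1437]
ee_rot: [0.523, 0.476, -0.523, 0.476]
ft_force: [-0.7, 0.7, -1.7]
grip_width: 0.307
t 32.1 pos [571.8 221.6 143.7] yaw -95.44 tilt [-0.  0. -1.] F [-0.7  0.7 -1.7] grip 26.2 q [-1.02  0.44  0.74  1.64 -0.32  1.19 -0.3 ]
bay1 seat TCP [479.90932683  -6.83330461]
[480.42182837  -0.85523283]
now mm [571.8 221.7 143.7] yaw -95.43
shift tool [ -6.3 -69.9 230.2] rotvec [-0.0092 -0.      0.0001] shift if turned first [ -6.3 -72.  229.5]
```

View pics/u.png

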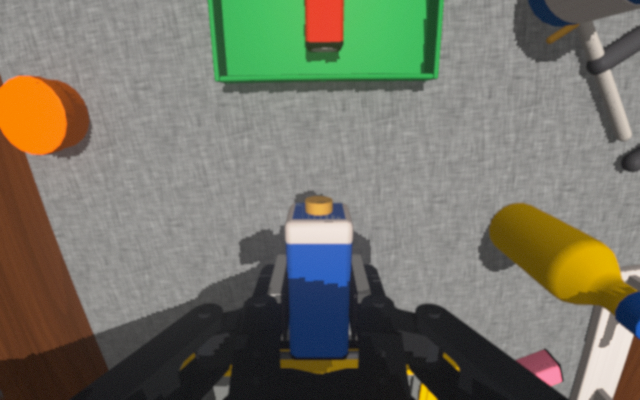

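```bash
python3 -m handwheel '0 -12 38 -0.009 0 0 20;0 -12 38 0 0 0 20;0 -12 38 0 0 0 20;0 -12 38 0 0 0 20;0 -12 38 0 0 0 20;10 -10 37 0 0 0 20;40 -2 2.5 0 0 0 20;0 0 0 0 0 0 20'; python3 -m handwheel '0 0 0 0 0 0 20'
python3 - <<'E'
from h import *
st(); c=cam('wrist'); cv2.imwrite('pics/v.png',c['color']); plan([480.4,-0.9,62],-94.9)
E
```

```text
clock: 33.0
position: [0.4778, -0.002, 0.0908]
ee_rot: [-0.52, -0.479, 0.523, -0.477]
ft_force: [0.2, 0.8, -1.6]
grip_width: 0.309
clock: 33.1
position: [0.4807, -0.0007, 0.0941]
ee_rot: [-0.52, -0.479, 0.521, -0.479]
ft_force: [0.4, 0.1, -1.5]
grip_width: 0.314
t 33.1 pos [480.7  -0.7  94.1] yaw -94.82 tilt [-0.001 -0.001 -1.   ] F [ 0.4  0.1 -1.5] grip 26.8 q [-0.9   0.19  0.89  2.03 -0.17  1.   -0.01]
now mm [ 4.815e+02 -3.000e-01  9.480e+01] yaw -94.77
shift tool [32.8 -1.1  0.6] rotvec [ 0.0023  0.0003 -0.0006] shift if turned first [32.8 -1.1  0.7]
```

View pics/v.png

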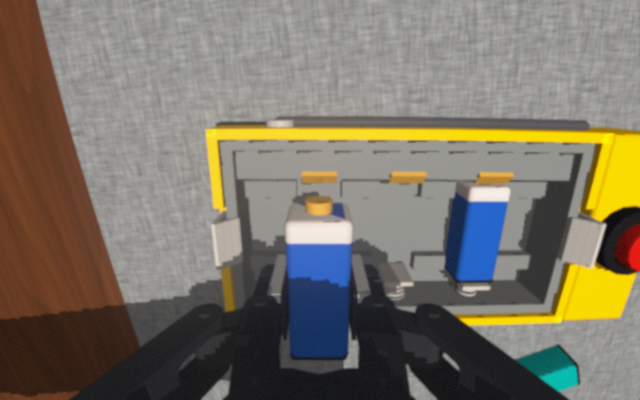

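```bash
python3 -m handwheel '20 -1.1 0.6 0.002 0 0 20;13 0 0 0 0 0 20;0 0 0 0 0 0 20;0 0 0 0 0 0 20'
python3 - <<'E'
from h import *
st();plan([480.4,-0.9,43],-94.9)
E
```

```text
clock: 33.55
position: [0.48, -0.0012, 0.0613]
ee_rot: [-0.521, -0.478, 0.521, -0.479]
ft_force: [-0.1, 0.4, -0.9]
grip_width: 0.311
t 33.5 pos [480.   -1.2  61.3] yaw -94.86 tilt [ 0. -0. -1.] F [-0.1  0.4 -0.9] grip 26.5 q [-0.87  0.25  0.86  2.06 -0.24  0.93  0.04]
now mm [480.   -1.2  61.3] yaw -94.86
shift tool [18.3  0.3 -0.4] rotvec [ 0.0007  0.0004 -0.0002] shift if turned first [18.3  0.3 -0.4]
```

```bash
python3 -m handwheel '7 0.4 0 0 0 0 20;6 0 0 0 0 0 20;5 0 0 0 0 0 20;0 0 0 0 0 0 20;0 0 0 0 0 0 20'
python3 - <<'E'
from h import *
st()
E
python3 -m handwheel '0 0 3 0 0 0 20;0 0 3 0 0 0 20;0 0 3 0 0 0 20;0 0 3 0 0 0 20;0 0 0 0 0 0 20'
python3 - <<'E'
from h import *
st(); c=cam('wrist'); crop(c,(180,150,300,230),'w.png',2.6);plan([479.9,-6.8,17],-94.9)
E
```

```text
clock: 34.05
position: [0.4802, -0.0028, 0.0427]
ee_rot: [-0.521, -0.477, 0.521, -0.478]
ft_force: [-0.2, -5.4, 0.7]
grip_width: 0.308
t 34.0 pos [480.2  -2.8  42.7] yaw -94.95 tilt [ 0.    -0.001 -1.   ] F [-0.2 -5.4  0.7] grip 26.3 q [-0.84  0.29  0.84  2.07 -0.28  0.89  0.07]
clock: 34.55
position: [0.4791, -0.0128, 0.0427]
ee_rot: [0.521, 0.479, -0.52, 0.478]
ft_force: [1.8, 6.5, -2.6]
grip_width: 0.306
t 34.5 pos [479.1 -12.8  42.7] yaw -94.85 tilt [ 0.     0.001 -1.   ] F [ 1.8  6.5 -2.6] grip 26.1 q [-0.82  0.29  0.85  2.07 -0.28  0.89  0.1 ]
now mm [479.1 -12.6  42.7] yaw -94.84
shift tool [25.7  0.3 -5.8] rotvec [ 0.001  -0.0013 -0.0002] shift if turned first [25.7  0.3 -5.8]
```

View pics/w.png

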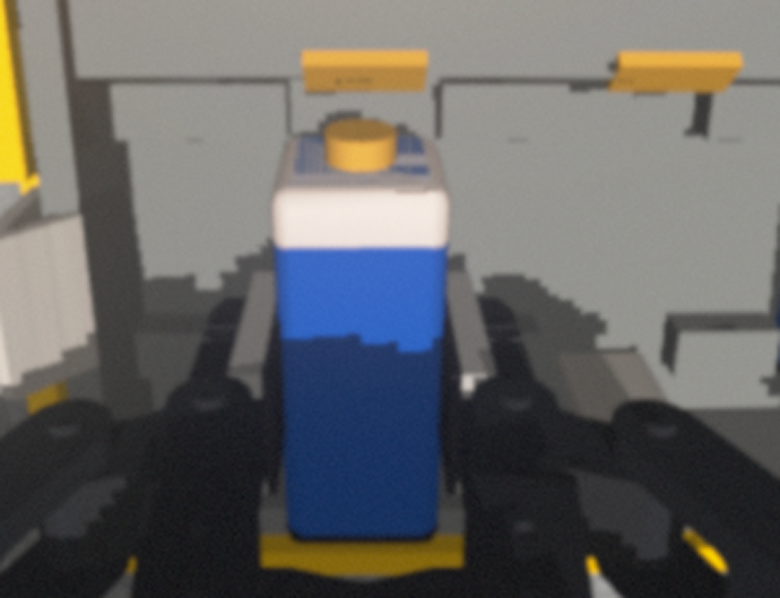

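```bash
python3 -m handwheel '3 0.4 0.5 0 0 0 20;4 0 0 0 0 0 20;4 0 0 0 0 0 20;4 0 0 0 0 0 20;4 0 0 0 0 0 20;3 0 0 0 0 0 20;0 0 0 0 0 0 20'
python3 - <<'E'
from h import *
st(); c=cam('wrist'); crop(c,(180,150,300,230),'w2.png',2.6)
E
```

```text
clock: 35.3
position: [0.4793, -0.0129, 0.0205]
ee_rot: [0.521, 0.479, -0.52, 0.478]
ft_force: [0.6, 6.3, -2.8]
grip_width: 0.309
t 35.3 pos [479.3 -12.9  20.5] yaw -94.81 tilt [-0.     0.001 -1.   ] F [ 0.6  6.3 -2.8] grip 26.4 q [-0.79  0.34  0.82  2.08 -0.33  0.85  0.14]
```

View pics/w2.png

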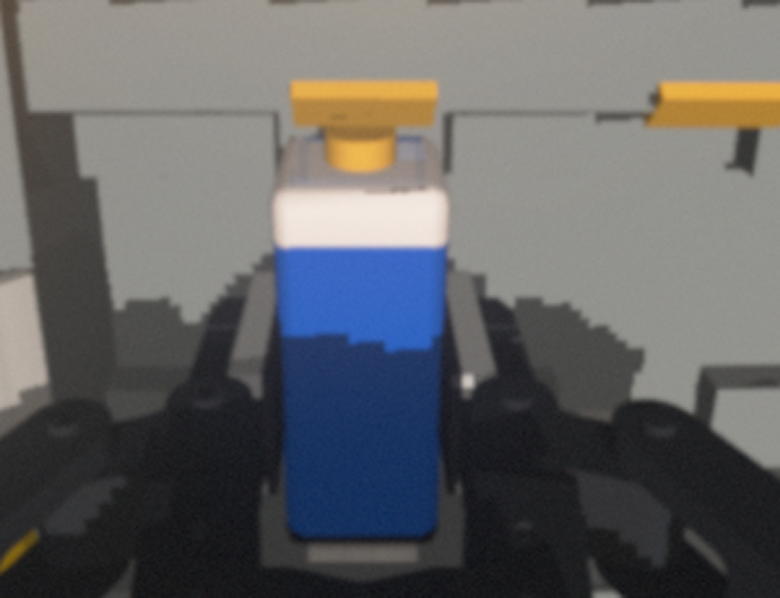

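```bash
python3 -m handwheel '2 0 0 0 0 0 20;1.5 0 0 0 0 0 20;0.5 0 0 0 0 0 20;0 0 0 0 0 0 20'
python3 - <<'E'
from h import *
st()
E
python3 -m handwheel '0 0 -3 0 0 0 20;0 0 -2 0 0 0 20;0 0 0 0 0 0 20;0 0 0 0 0 0 40;0 0 0 0 0 0 42;0 0 0 0 0 0 42;0 0 0 0 0 0 42;'
python3 - <<'E'
from h import *
st(); c=cam('wrist'); crop(c,(180,150,300,230),'x.png',2.6)
E
```

```text
clock: 35.75
position: [0.4796, -0.0127, 0.0172]
ee_rot: [0.521, 0.479, -0.52, 0.478]
ft_force: [-2.4, 7.6, 7.7]
grip_width: 0.309
t 35.8 pos [479.6 -12.7  17.2] yaw -94.81 tilt [-0.     0.002 -1.   ] F [-2.4  7.6  7.7] grip 26.3 q [-0.78  0.35  0.81  2.08 -0.34  0.84  0.14]
clock: 36.45
position: [0.4797, -0.0091, 0.0167]
ee_rot: [-0.521, -0.478, 0.521, -0.478]
ft_force: [-0.1, -0.2, 0.1]
grip_width: 0.492
t 36.5 pos [479.7  -9.1  16.7] yaw -94.88 tilt [-0. -0. -1.] F [-0.1 -0.2  0.1] grip 42.0 q [-0.79  0.35  0.81  2.08 -0.34  0.84  0.13]
```

View pics/x.png

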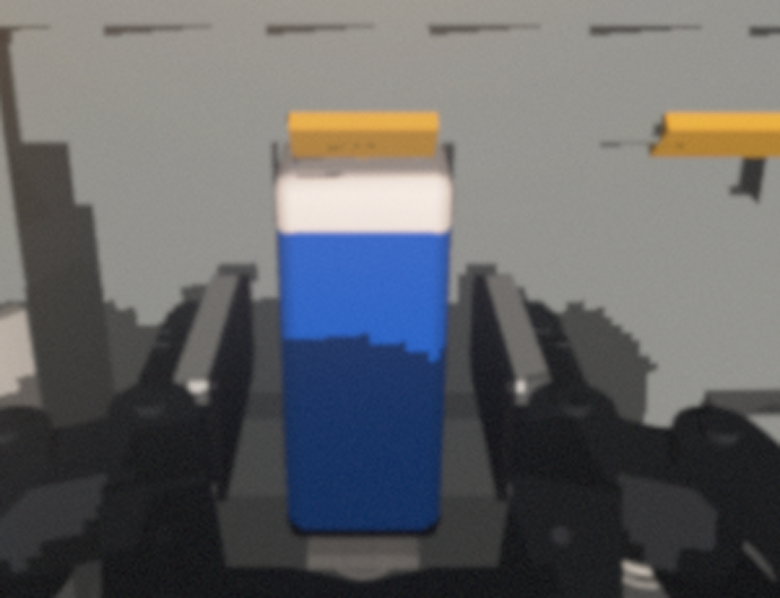

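```bash
python3 -m handwheel '-10 0 0 0 0 0 42;-30 0 0 0 0 0 45;-40 0 0 0 0 0 50;-40 0 0 0 0 0 50;-40 0 0 0 0 0 60;-40 0 0 0 0 0 60;-30 0 0 0 0 0 60'
python3 - <<'E'
from h import *
st();plan([475,-320,250],-161)
E
```

```text
clock: 37.2
position: [0.48, -0.0096, 0.2498]
ee_rot: [0.522, 0.478, -0.52, 0.478]
ft_force: [0.8, 0.5, -0.2]
grip_width: 0.702
t 37.2 pos [480.   -9.6 249.8] yaw -94.94 tilt [ 0.002  0.001 -1.   ] F [ 0.8  0.5 -0.2] grip 59.9 q [-1.   -0.07  0.91  1.84  0.05  1.34 -0.19]
now mm [480.   -9.6 249.8] yaw -94.94
shift tool [ -0.7  21.7 309.7] rotvec [ 1.1529e+00 -2.7000e-03 -1.0000e-03] shift if turned first [-2.000e-01  2.918e+02  1.058e+02]
```

```bash
python3 -m handwheel '0 2.7 38 0 0 0 60;0 2.7 39 0 0 0 60;0 2.7 39 0 0 0 60;0 2.7 39 0 0 0 60;0 2.7 39 0 0 0 60;0 2.7 39 0 0 0 60;0 2.7 39 0 0 0 60;0 2.7 38 0 0 0 60'; python3 -m handwheel '0 0 0 0.144 0 0 60;0 0 0 0.144 0 0 60;0 0 0 0.144 0 0 60;0 0 0 0.144 0 0 60;0 0 0 0.144 0 0 60;0 0 0 0.144 0 0 60;0 0 0 0.144 0 0 60;0 0 0 0.144 0 0 60';python3 -m handwheel '0 0 0 0 0 0 60;0 0 0 0 0 0 60'
python3 - <<'E'
from h import *
st(); c=cam('wrist'); cv2.imwrite('pics/y.png',c['color']); c=cam('top'); cv2.imwrite('pics/y_top.png',c['color'])
E
```

```text
clock: 38.0
position: [0.4747, -0.3212, 0.2471]
ee_rot: [-0.521, -0.478, 0.521, -0.478]
ft_force: [0.4, 1.1, 0.9]
grip_width: 0.7
clock: 38.8
position: [0.4747, -0.3196, 0.2473]
ee_rot: [-0.698, -0.115, 0.698, -0.115]
ft_force: [0.5, -0.3, -0.1]
grip_width: 0.699
clock: 39.0
position: [0.4749, -0.3196, 0.2471]
ee_rot: [0.697, 0.119, -0.697, 0.119]
ft_force: [0.7, -0.2, -0.1]
grip_width: 0.705
t 39.0 pos [ 474.9 -319.6  247.1] yaw -160.63 tilt [ 0.  0. -1.] F [ 0.7 -0.2 -0.1] grip 60.2 q [-0.47  0.45  1.3   1.63 -0.44  1.4  -0.35]
```

View pics/y.png

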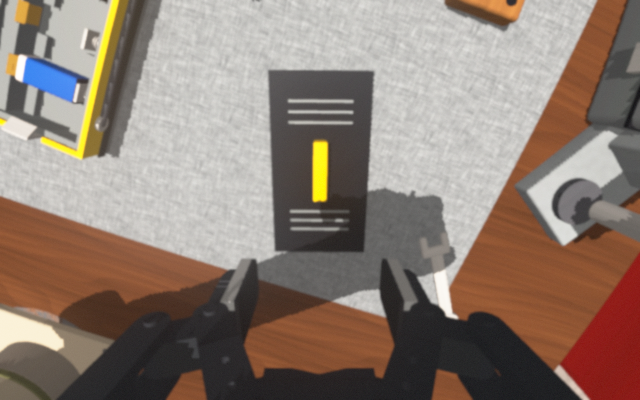

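View pics/y_top.png

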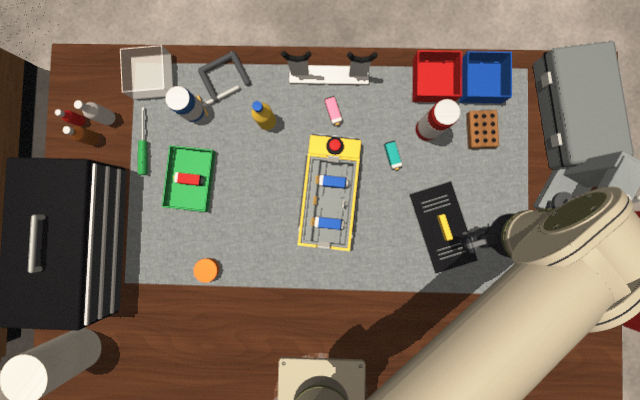

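```bash
cat >> h.py <<'E'
def bar(c,box,z):
    H=hsv(c); m=np.zeros(c['depth'].shape,bool); l,t,w,h=box
    m[t:t+h,l:l+w]=((H[...,0]>20)&(H[...,0]<35)&(H[...,1]>120)&(H[...,2]>90))[t:t+h,l:l+w]
    P=cloud(c,m); k=P[:,2]>z-.006; v,u=np.nonzero(m&(c['depth']>0)); Q=at_z(c,np.c_[u[k],v[k]],z)[:,:2]*1000
    r=cv2.minAreaRect(Q.astype(np.float32)); print('bar',len(Q),np.round(r[0],1),np.round(r[1],1),round(r[2],2),'z',np.round(np.median(P[k,2])*1000,1))
def plate(c,box,z):
    m=np.zeros(c['depth'].shape,bool); l,t,w,h=box
    m[t:t+h,l:l+w]=(c['color'].max(2)<75)[t:t+h,l:l+w]; 
    M=cv2.morphologyEx(m.astype(np.uint8),cv2.MORPH_CLOSE,np.ones((5,5)))
    n,lab,s,_=cv2.connectedComponentsWithStats(M); M=lab==1+np.argmax(s[1:,4]); v,u=np.nonzero(M)
    Q=at_z(c,np.c_[u,v],z)[:,:2]*1000; r=cv2.minAreaRect(Q.astype(np.float32)); print('plate',len(Q),np.round(r[0],1),np.round(r[1],1),round(r[2],2))
E
python3 - <<'E'
from h import *
c=cam('wrist'); bar(c,(295,125,50,90),.029); plate(c,(260,60,120,200),.005)
E
```

```text
bar 823 [ 477.8 -319.5] [67.9 15.4] 19.29 z 29.3
plate 8501 [ 466.9 -324.4] [201.9 116.7] 19.15
```

```bash
python3 -c "
from h import *
plan([477.8,-319.5,80],-160.8)"; python3 -m handwheel '30 0 -1 0 0 0 45;40 0 -1 0 0 0 45;40 0 0 0 0 0 45;40 0 0 0 0 0 45;17 0 0 0 0 0 45;0 0 0 0 0 0 45;0 0 0 0 0 0 45';python3 - <<'E'
from h import *
st(); c=cam('wrist'); cv2.imwrite('pics/z.png',c['color']); bar(c,(250,100,140,200),.029); plan([477.8,-319.5,9],-160.8)
E
```

```text
now mm [ 474.9 -319.6  246.9] yaw -160.72
shift tool [166.9   0.9  -2.7] rotvec [ 0.0013 -0.0003  0.0001] shift if turned first [166.9   0.8  -2.7]
clock: 39.85
position: [0.4774, -0.3198, 0.0812]
ee_rot: [0.698, 0.117, -0.697, 0.118]
ft_force: [-0.5, -0.2, 0.9]
grip_width: 0.525
t 39.9 pos [ 477.4 -319.8   81.2] yaw -160.86 tilt [ 0.001 -0.001 -1.   ] F [-0.5 -0.2  0.9] grip 44.8 q [-0.34  0.61  1.12  1.81 -0.61  1.12 -0.25]
bar 2355 [ 478.4 -319.4] [69.7 15.9] 18.88 z 29.1
now mm [ 477.7 -319.9   81.7] yaw -160.86
shift tool [72.7 -0.4 -0.1] rotvec [-0.001  -0.0015 -0.0019] shift if turned first [72.7 -0.3 -0.2]
```

View pics/z.png

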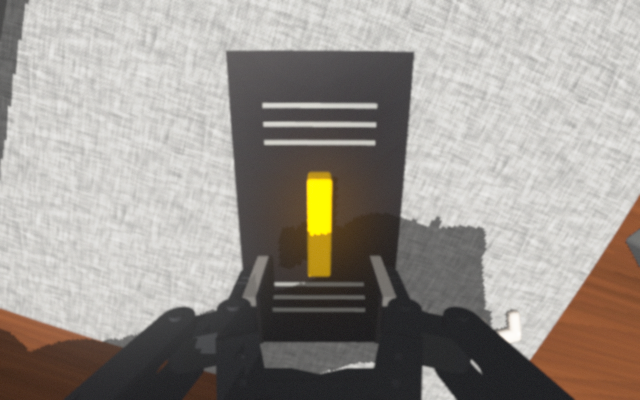

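```bash
python3 -m handwheel '25 -0.4 -0.7 0.004 0 0 45;25 0 0 0 0 0 45;15 0 0 0 0 0 45;6 0 0 0 0 0 45;0 0 0 0 0 0 45;0 0 0 0 0 0 45'
python3 - <<'E'
from h import *
st(); plan([478.4,-319.4,9],-161.1)
E
```

```text
clock: 40.5
position: [0.4779, -0.3189, 0.0099]
ee_rot: [0.698, 0.116, -0.697, 0.116]
ft_force: [0.8, 0.4, 0.7]
grip_width: 0.53
t 40.5 pos [ 477.9 -318.9    9.9] yaw -161.11 tilt [ 0.001 -0.001 -1.   ] F [0.8 0.4 0.7] grip 45.3 q [-0.27  0.69  1.02  1.85 -0.7   1.   -0.19]
now mm [ 477.9 -318.9    9.9] yaw -161.11
shift tool [ 0.9  0.6 -0.3] rotvec [-0.0002 -0.0009 -0.001 ] shift if turned first [ 0.9  0.6 -0.3]
```

```bash
python3 -m handwheel '0.5 0.5 -0.3 0 0 0 8;0 0 0 0 0 0 8;0 0 0 0 0 0 8;0 0 0 0 0 0 8;0 0 0 0 0 0 8;0 0 0 0 0 0 8;-20 0 0 0 0 0 8;-40 0 0 0 0 0 8' 100;python3 -m handwheel '-40 0 0 0 0 0 8;-40 0 0 0 0 0 8;-30 0 0 0 0 0 8;0 0 0 0 0 0 8;0 0 0 0 0 0 8'
python3 - <<'E'
from h import *
st(); c=cam('wrist'); cv2.imwrite('pics/aa.png',c['color'])
lam=(536.7,-7.2,-4.9); plan([536.7,-7.2,170],175.1)
E
```

```text
clock: 41.3
position: [0.4764, -0.3176, 0.067]
ee_rot: [-0.696, -0.117, 0.699, -0.115]
ft_force: [0.6, -0.3, 0.1]
grip_width: 0.161
clock: 41.8
position: [0.478, -0.3186, 0.1783]
ee_rot: [0.698, 0.116, -0.697, 0.116]
ft_force: [-0.4, 0.3, -0.3]
grip_width: 0.166
t 41.8 pos [ 478.  -318.6  178.3] yaw -161.09 tilt [ 0.001  0.    -1.   ] F [-0.4  0.3 -0.3] grip 14.1 q [-0.42  0.51  1.23  1.72 -0.5   1.28 -0.32]
now mm [ 477.6 -318.2  177.4] yaw -161.09
shift tool [   7.7 -275.1 -156.7] rotvec [4.156e-01 4.000e-04 1.100e-03] shift if turned first [   7.4 -314.9  -32.3]
```

View pics/aa.png

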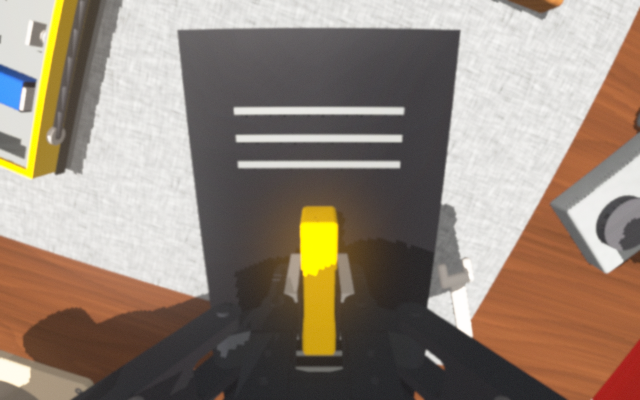

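```bash
python3 -m handwheel '0 -34 -19 0 0 0 8;0 -35 -20 0 0 0 8;0 -35 -20 0 0 0 8;0 -35 -20 0 0 0 8;0 -34 -20 0 0 0 8;0 -34 -20 0 0 0 8;0 -34 -20 0 0 0 8;0 -34 -18 0 0 0 8';python3 -m handwheel '0 0 0 0.139 0 0 8;0 0 0 0.139 0 0 8;0 0 0 0.139 0 0 8;0 0 0 0 0 0 8;0 0 0 0 0 0 8'
python3 - <<'E'
from h import *
st(); c=cam('wrist'); cv2.imwrite('pics/ab.png',c['color']); bar(c,(270,190,100,180),pose()[2,3]+.020)
lam=(536.7,-7.2,-4.9); plan([536.7,-7.2,110],175.1)
E
```

```text
clock: 42.65
position: [0.5367, -0.0057, 0.177]
ee_rot: [-0.697, -0.116, 0.698, -0.116]
ft_force: [1.6, 0.5, -1.2]
grip_width: 0.159
clock: 43.15
position: [0.5368, -0.0078, 0.1774]
ee_rot: [-0.706, 0.03, 0.707, 0.029]
ft_force: [-0.5, 0.2, -1.5]
grip_width: 0.16
t 43.1 pos [536.8  -7.8 177.4] yaw 175.23 tilt [-0.001 -0.    -1.   ] F [-0.5  0.2 -1.5] grip 13.7 q [-1.12  0.42  1.31  1.81 -0.42  1.25 -1.35]
bar 4728 [537.3  -7.4] [16.6 71.8] 85.18 z 197.4
now mm [536.9  -7.8 177.6] yaw 175.22
shift tool [67.6 -0.5  0.2] rotvec [ 0.0021  0.001  -0.0003] shift if turned first [67.6 -0.5  0.3]
```

View pics/ab.png

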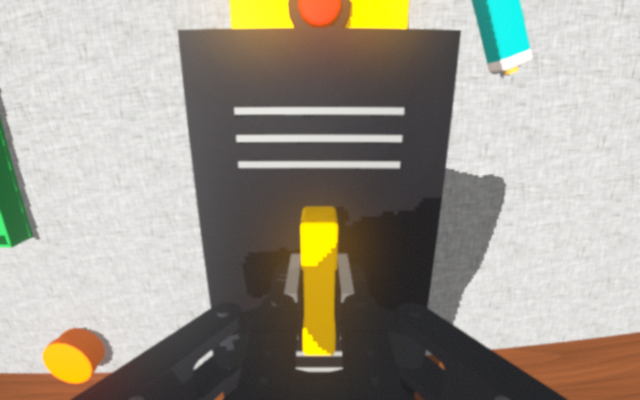

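```bash
python3 -m handwheel '30 -0.5 0.5 0.002 0 0 8;30 0 0 0 0 0 8;30 0 0 0 0 0 8;7 0 0 0 0 0 8;0 0 0 0 0 0 8;0 0 0 0 0 0 8'
python3 - <<'E'
from h import *
st(); c=cam('wrist'); cv2.imwrite('pics/ac.png',c['color']); bar(c,(270,190,100,180),pose()[2,3]+.020);c=cam('scene'); crop(c,(240,140,160,130),'ac_s.png',4.5)
lam=(536.7,-7.2,-4.9); plan([536.4,-7.1,72],175.1)
E
```

```text
clock: 43.8
position: [0.5376, -0.0075, 0.0825]
ee_rot: [0.707, -0.031, -0.706, -0.031]
ft_force: [0.0, -0.2, -1.6]
grip_width: 0.162
t 43.8 pos [537.6  -7.5  82.5] yaw 174.92 tilt [ 0.001  0.    -1.   ] F [ 0.  -0.2 -1.6] grip 13.9 q [-1.    0.52  1.16  1.91 -0.55  1.08 -1.27]
bar 4721 [538.1  -7.2] [16.6 71.7] 84.9 z 102.5
now mm [537.8  -7.2  82.6] yaw 174.92
shift tool [10.6  0.   1.4] rotvec [-0.0032 -0.0019  0.0006] shift if turned first [10.6  0.   1.4]
```

View pics/ac.png

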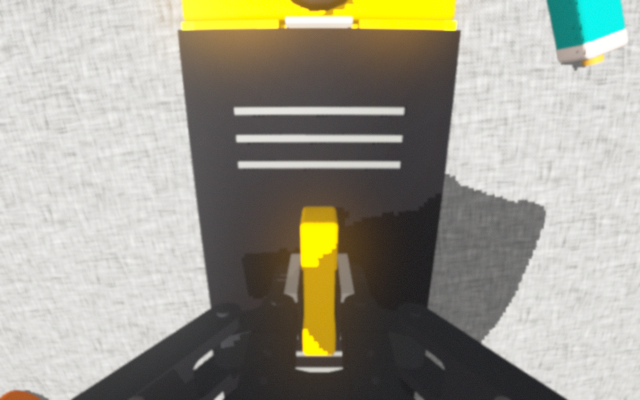

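View pics/ac_s.png

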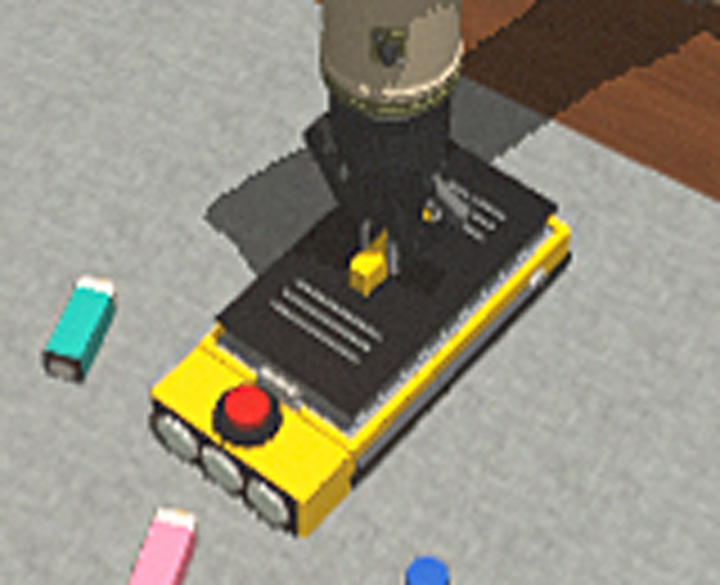

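```bash
python3 -m handwheel '4 0 1.5 -0.003 0 0 8;4 0 0 0 0 0 8;3 0 0 0 0 0 8;0 0 0 0 0 0 8;0 0 0 0 0 0 8'; python3 -c "
from h import *
st()"; python3 -m handwheel '2 0 0 0 0 0 8;2 0 0 0 0 0 8;2 0 0 0 0 0 8;0 0 0 0 0 0 8'; python3 -c "
from h import *
st()"
```

```text
clock: 44.4
position: [0.5357, -0.007, 0.0704]
ee_rot: [0.707, -0.03, -0.706, -0.03]
ft_force: [1.3, 0.2, -0.7]
grip_width: 0.163
t 44.4 pos [535.7  -7.   70.4] yaw 175.06 tilt [ 0.  0. -1.] F [ 1.3  0.2 -0.7] grip 13.9 q [-0.99  0.53  1.14  1.92 -0.56  1.05 -1.26]
clock: 44.8
position: [0.5358, -0.0071, 0.0645]
ee_rot: [0.707, -0.03, -0.706, -0.031]
ft_force: [1.1, -0.2, 5.2]
grip_width: 0.154
t 44.8 pos [535.8  -7.1  64.5] yaw 175.06 tilt [ 0.001  0.    -1.   ] F [ 1.1 -0.2  5.2] grip 13.1 q [-0.98  0.54  1.13  1.92 -0.57  1.04 -1.25]
```

```bash
python3 -m handwheel '2 0 0 0 0 0 8;2 0 0 0 0 0 8;0 0 0 0 0 0 8'; python3 -c "
from h import *
st()"; python3 -m handwheel '2 0 0 0 0 0 8;2 0 0 0 0 0 8;0 0 0 0 0 0 8'
python3 - <<'E'
from h import *
st(); c=cam('wrist'); cv2.imwrite('pics/ad.png',c['color'])
E
```

```text
clock: 45.1
position: [0.5357, -0.0071, 0.0601]
ee_rot: [0.707, -0.031, -0.706, -0.03]
ft_force: [2.4, -0.2, -1.9]
grip_width: 0.163
t 45.1 pos [535.7  -7.1  60.1] yaw 175.06 tilt [ 0.001 -0.    -1.   ] F [ 2.4 -0.2 -1.9] grip 13.9 q [-0.97  0.55  1.12  1.93 -0.58  1.04 -1.25]
clock: 45.4
position: [0.5358, -0.007, 0.056]
ee_rot: [0.707, -0.03, -0.706, -0.03]
ft_force: [4.4, -0.1, -2.0]
grip_width: 0.161
t 45.4 pos [535.8  -7.   56. ] yaw 175.07 tilt [ 0.001 -0.    -1.   ] F [ 4.4 -0.1 -2. ] grip 13.7 q [-0.97  0.55  1.12  1.93 -0.58  1.03 -1.25]
```

View pics/ad.png

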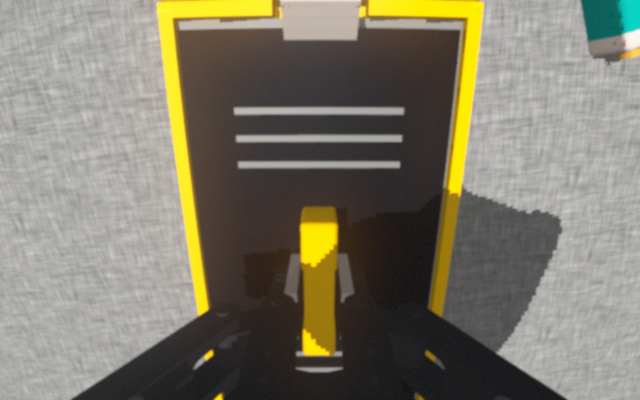

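```bash
python3 -m handwheel '0 0 -1.2 0 0 0 8;1 0 0 0 0 0 8;0 0 0 0 0 0 8'; python3 -c "
from h import *
st()"; python3 -m handwheel '1 0 0 0 0 0 8;0.7 0 0 0 0 0 8;0 0 0 0 0 0 8'
python3 - <<'E'
from h import *
st()
E
```

```text
clock: 45.75
position: [0.5359, -0.007, 0.0552]
ee_rot: [-0.706, 0.03, 0.707, 0.031]
ft_force: [-2.6, 1.3, 5.2]
grip_width: 0.162
t 45.8 pos [535.9  -7.   55.2] yaw 175.06 tilt [-0.002  0.001 -1.   ] F [-2.6  1.3  5.2] grip 13.8 q [-0.96  0.56  1.11  1.93 -0.59  1.03 -1.25]
clock: 46.05
position: [0.5359, -0.0071, 0.0551]
ee_rot: [-0.706, 0.03, 0.707, 0.031]
ft_force: [-14.3, 3.0, 32.5]
grip_width: 0.163
t 46.0 pos [535.9  -7.1  55.1] yaw 175.05 tilt [-0.002  0.002 -1.   ] F [-14.3   3.   32.5] grip 13.9 q [-0.96  0.56  1.11  1.93 -0.59  1.03 -1.24]
```

```bash
python3 -m handwheel '-1.6 0 0.3 0 0 0 8;0 0 0 0 0 0 8;0 0 0 0 0 0 30;0 0 0 0 0 0 40;0 0 0 0 0 0 40;0 0 0 0 0 0 40'; python3 -c "
from h import *
st()"; python3 -m handwheel '-20 0 0 0 0 0 40;-30 0 0 0 0 0 40;-40 0 0 0 0 0 40;-40 0 20 0 0 0 40;-40 0 40 0 0 0 40;0 0 30 0 0 0 40;0 0 0 0 0 0 40;0 0 0 0 0 0 40'
python3 - <<'E'
from h import *
st(); c=cam('wrist'); cv2.imwrite('pics/ae.png',c['color']);s=cam('scene'); crop(s,(240,140,160,130),'ae_s.png',4.5)
H=hsv(c); 
m=c['color'].max(2)<75
P=cloud(c,m); a=np.radians(-4.9); L=(P[:,:2]*1000-[536.7,-7.2])@np.array([[np.cos(a),-np.sin(a)],[np.sin(a),np.cos(a)]])
k=(abs(L[:,0])<108)&(abs(L[:,1])<56)&(P[:,2]>.03)&(P[:,2]<.075)
L,z=L[k],P[k,2]*1000
for sx in(-1,1):
  for sy in(-1,1):
    q=(sx*L[:,0]>60)&(sy*L[:,1]>25); print(sx,sy,q.sum(),np.median(z[q]).round(1) if q.sum() else None)
q=(abs(L[:,1])>15); A=np.c_[L[q],np.ones(q.sum())]; print(np.linalg.lstsq(A,z[q],rcond=None)[0])
E
```

```text
clock: 46.65
position: [0.5362, -0.0071, 0.055]
ee_rot: [-0.706, 0.03, 0.707, 0.03]
ft_force: [-0.2, 0.1, 0.3]
grip_width: 0.468
t 46.6 pos [536.2  -7.1  55. ] yaw 175.06 tilt [-0. -0. -1.] F [-0.2  0.1  0.3] grip 40.0 q [-0.96  0.56  1.11  1.93 -0.59  1.03 -1.25]
clock: 47.45
position: [0.4787, 0.0023, 0.2045]
ee_rot: [-0.701, 0.027, 0.712, 0.033]
ft_force: [1.3, 0.1, -0.4]
grip_width: 0.471
t 47.5 pos [478.7   2.3 204.5] yaw 175.12 tilt [-0.016  0.008 -1.   ] F [ 1.3  0.1 -0.4] grip 40.3 q [-1.34 -0.01  1.28  1.9   0.    1.26 -1.72]
-1 -1 1339 51.3
-1 1 315 51.3
1 -1 1651 51.2
1 1 1 51.0
[-5.28821189e-04 -1.31395783e-03  5.12774059e+01]
```

View pics/ae.png

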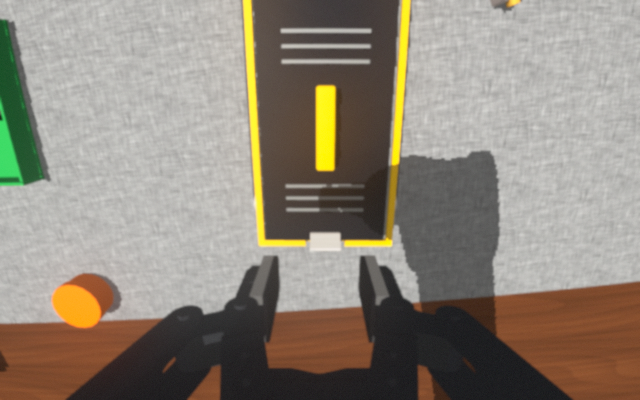

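View pics/ae_s.png

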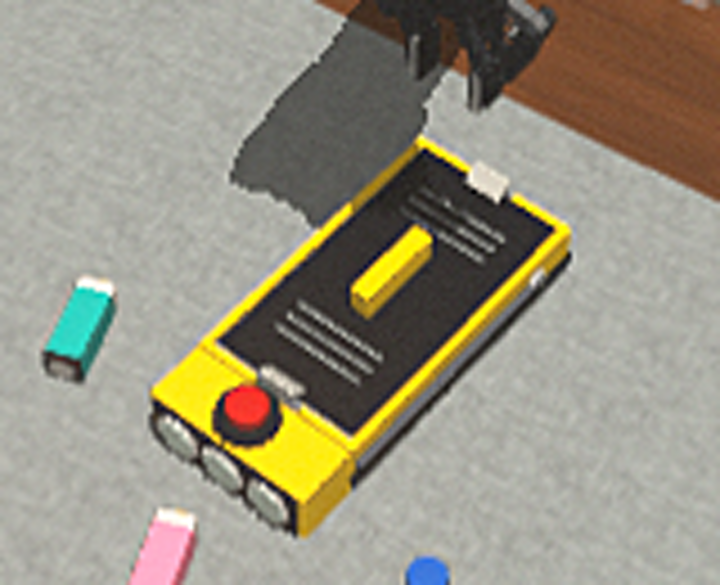

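```bash
python3 -m handwheel '0 0 0 -0.143 0 0 0;0 0 0 -0.143 0 0 0;0 0 0 -0.143 0 0 0;0 0 0 -0.143 0 0 0;0 0 0 -0.143 0 0 0;0 0 0 -0.143 0 0 0;0 0 0 -0.143 0 0 0;0 0 0 -0.143 0 0 0' 40;python3 -m handwheel '0 0 0 -0.143 0 0 0;0 0 0 -0.143 0 0 0;0 0 0 -0.14 0 0 0;0 0 0 0 0 0 0'
python3 - <<'E'
from h import *
st(); plan([640,-17,160],-95)
E
```

```text
clock: 48.35
position: [0.4789, 0.0006, 0.2039]
ee_rot: [-0.604, -0.361, 0.615, -0.355]
ft_force: [-0.3, -0.4, -0.1]
grip_width: -0.001
clock: 48.75
position: [0.4789, 0.0007, 0.2039]
ee_rot: [-0.517, -0.482, 0.526, -0.474]
ft_force: [-0.2, 0.1, -0.0]
grip_width: -0.003
t 48.8 pos [478.9   0.7 203.9] yaw -94.95 tilt [-0.017 -0.001 -1.   ] F [-0.2  0.1 -0. ] grip -0.2 q [-1.35 -0.    1.29  1.9   0.    1.26 -0.15]
now mm [478.9   0.7 203.9] yaw -94.95
shift tool [ 41.2 162.7   3.6] rotvec [0.0008 0.0022 0.0168] shift if turned first [ 43.9 162.    3.6]
```

```bash
python3 -m handwheel '0 40 1 0 0 0.017 0;0 40 1 0 0 0 0;0 40 1 0 0 0 0;20 40 1 0 0 0 0;20 0 0 0 0 0 0;0 0 0 0 0 0 0;0 0 0 0 0 0 0'
python3 - <<'E'
from h import *
st(); c=cam('wrist'); cv2.imwrite('pics/af.png',c['color'])
H=hsv(c); m=((H[...,0]<8)|(H[...,0]>172))&(H[...,1]>120); P=cloud(c,m); k=(abs(P[:,0]-.683)<.04)&(abs(P[:,1]+.02)<.04)&(P[:,2]>.05); P=P[k]; z=np.median(P[:,2]); t=abs(P[:,2]-z)<.003
r=cv2.minEnclosingCircle((P[t,:2]*1000).astype(np.float32)); print(k.sum(),z,r,P[t].mean(0))
lam=(536.7,-7.2,-4.9); print(L2W(lam,[(146,0,0)]))
plan([r[0][0],r[0][1],95],-95)
E
```

```text
clock: 49.45
position: [0.6096, -0.0143, 0.1661]
ee_rot: [-0.521, -0.479, 0.526, -0.472]
ft_force: [-1.0, -0.0, 1.4]
grip_width: 0.003
t 49.5 pos [609.6 -14.3 166.1] yaw -95.48 tilt [-0.011  0.002 -1.   ] F [-1.  -0.   1.4] grip 0.3 q [-0.83  0.55  1.07  1.62 -0.5   1.29  0.23]
1348 0.07287121179259864 ((682.7409057617188, -19.46120262145996), 14.586557388305664) [ 0.68236989 -0.019043    0.07295481]
[[ 0.68216641 -0.01967087  0.        ]]
now mm [609.9 -13.8 167.2] yaw -95.42
shift tool [71.5 73.8 -1.1] rotvec [-0.0073 -0.0019  0.0098] shift if turned first [72.2 73.1 -0.7]
```

View pics/af.png

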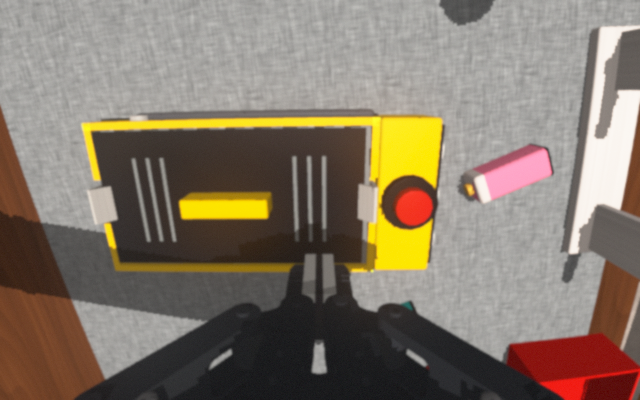

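```bash
python3 -m handwheel '0 37 0 -0.007 -0.002 0.01 0;20 36 -1 0 0 0 0;30 0 0 0 0 0 0;21 0 0 0 0 0 0;0 0 0 0 0 0 0;0 0 0 0 0 0 0;0 0 0 0 0 0 0'
python3 - <<'E'
from h import *
st(); plan([682.5,-19.4,78],-95)
E
```

```text
clock: 50.2
position: [0.6836, -0.0188, 0.098]
ee_rot: [0.522, 0.478, -0.52, 0.479]
ft_force: [-0.2, 0.1, -0.1]
grip_width: 0.004
t 50.2 pos [683.6 -18.8  98. ] yaw -94.89 tilt [ 0.003  0.001 -1.   ] F [-0.2  0.1 -0.1] grip 0.4 q [-0.66  0.74  0.95  1.48 -0.62  1.24  0.29]
now mm [683.6 -18.8  98. ] yaw -94.89
shift tool [20.  -1.1  0.7] rotvec [ 0.0019 -0.0014 -0.0033] shift if turned first [20.  -1.1  0.7]
```

```bash
python3 -m handwheel '10 -1 0.7 0 0 0 0;10 0 0 0 0 0 0;5 0 0 0 0 0 0;2 0 0 0 0 0 0;0 0 0 0 0 0 0'; python3 -c "
from h import *
st()"; python3 -m handwheel '2 0 0 0 0 0 0;2 0 0 0 0 0 0;0 0 0 0 0 0 0'; python3 -c "
from h import *
st()"
```

```text
clock: 50.7
position: [0.6814, -0.0196, 0.0684]
ee_rot: [0.521, 0.479, -0.521, 0.478]
ft_force: [-2.3, 2.1, 3.7]
grip_width: -0.003
t 50.7 pos [681.4 -19.6  68.4] yaw -94.91 tilt [-0.001  0.001 -1.   ] F [-2.3  2.1  3.7] grip -0.2 q [-0.65  0.77  0.93  1.51 -0.64  1.19  0.3 ]
clock: 51.0
position: [0.6819, -0.0197, 0.067]
ee_rot: [0.522, 0.478, -0.52, 0.478]
ft_force: [-11.5, 2.3, 21.8]
grip_width: 0.003
t 51.0 pos [681.9 -19.7  67. ] yaw -94.91 tilt [ 0.001  0.002 -1.   ] F [-11.5   2.3  21.8] grip 0.3 q [-0.65  0.77  0.93  1.51 -0.65  1.19  0.3 ]
```

```bash
python3 -m handwheel '-10 0 0 0 0 0 0;-30 0 0 0 0 0 0;-40 0 0 0 0 0 0;-40 -10 0 0 0 0 0;-40 -30 0 0 0 0 0;0 -30 0 0 0 0 0;0 0 0 0 0 0 0;0 0 0 0 0 0 0'
python3 - <<'E'
from h import *
st(); c=cam('wrist'); cv2.imwrite('pics/ag.png',c['color'])
H=hsv(c); m=((H[...,0]<8)|(H[...,0]>172))&(H[...,1]>120); P=cloud(c,m); k=(abs(P[:,0]-.683)<.04)&(abs(P[:,1]+.02)<.04)&(P[:,2]>.05); print('switch z',k.sum(),np.median(P[k,2]))
m=c['color'].max(2)<75
P=cloud(c,m); a=np.radians(-4.9); L=(P[:,:2]*1000-[536.7,-7.2])@np.array([[np.cos(a),-np.sin(a)],[np.sin(a),np.cos(a)]])
k=(abs(L[:,0])<108)&(abs(L[:,1])<56)&(abs(L[:,1])>12)&(P[:,2]>.03)&(P[:,2]<.075)
L,z=L[k],P[k,2]*1000
for sx in(-1,1):
  for sy in(-1,1):
    q=(sx*L[:,0]>60)&(sy*L[:,1]>25); print(sx,sy,q.sum(),np.median(z[q]).round(1) if q.sum() else None)
c=cam('top'); cv2.imwrite('pics/ag_top.png',c['color'])
E
```

```text
clock: 51.8
position: [0.6119, -0.0133, 0.2247]
ee_rot: [0.521, 0.479, -0.52, 0.478]
ft_force: [0.9, 0.4, -0.7]
grip_width: 0.001
t 51.8 pos [611.9 -13.3 224.7] yaw -94.87 tilt [ 0.001  0.002 -1.   ] F [ 0.9  0.4 -0.7] grip 0.0 q [-0.86  0.49  1.11  1.55 -0.45  1.37  0.21]
switch z 958 0.07323740586905614
-1 -1 1034 51.4
-1 1 1263 51.4
1 -1 979 51.1
1 1 40 51.6
```

View pics/ag.png

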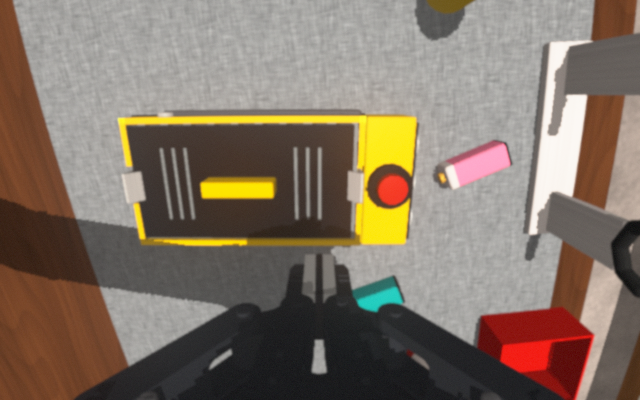

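View pics/ag_top.png

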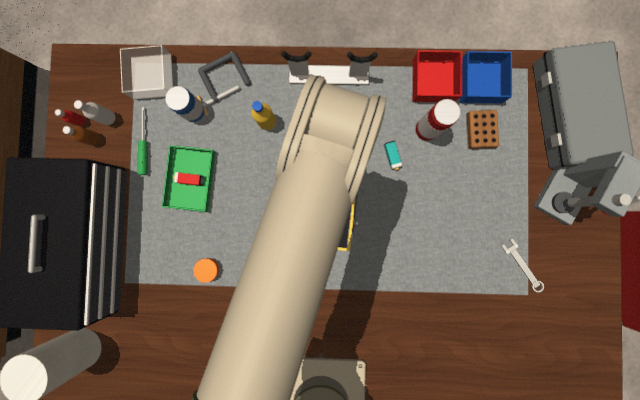

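The wrist picture shows the cover flush under both clips (pixels 133,186 and 355,186) and the switch back out (390,186). The top picture shows the red cell in the tray (188,180) and the bystanders where they were.

```bash
python3 -c "
from workcell import hand_in
print(hand_in())"
```

```text
the job is handed in; nothing more can be done
None
```

The floodlight's batteries are changed and the job is handed in, at about 52 s of the 210 s allowed; it gave no verdict.

- **Spent cell:** there was one red cell, in bay 3. I pushed it back off the lip, lifted it out, and the last top picture shows it lying in the green tray.
- **Charged cells:** I saw only two blue cells in any picture. One went into bay 3 and one into bay 1, each pressed back on the spring, lowered to the floor and released. The close-up after each release shows the nub hidden under the brass lip. I turned one of the cells with an extra set-down on the bench because of the wrist's range. Bay 2 stays empty.
- **Cover:** it snapped under both clips and I pressed it onto the ledge with about 32 N. Depth readings put its top at 51.1 to 51.6 mm at all four corners, against the rim's 51 mm. One corner had few readings, so it is the least certain.
- **Switch:** I pushed it to its hard stop, about 6 mm in at about 22 N. After I let go, its top read 73.2 mm, against 72.9 mm before.
- **Other things:** the oil bottle, spray can, tub and the pink and turquoise look-alikes stand where they were, judged by eye in the last pictures.

While I lowered the two blue cells, each nub touched the lip with about 5 to 6 N before being pulled back. The top and wrist cameras disagreed by about 4.5 mm on the cells' positions, so I used the wrist camera. No check failed.

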